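# Set the colour probe over a powder sample

## Task

Set the bench up for a colour reading: put the wider cup, the one with the orange powder in it, upright into the round nest of the stand's sample slide, then push the slide by its knob right in to its stop under the inclined holder. After that take the probe with the tall straight head out of the charging dock and slide it, tip first, down the inclined holder past the spring plunger until its collar rests on the holder's rim and the plunger has snapped into its groove; let go of it and press the clamp lever down to its stop. Do not spill the powder, and leave the other probe and the empty cup alone.

Things in the scene. Friction and masses are not known exactly. Their poses are not given: they have to be found in the camera images.
- powder_cup_mid (a point): centre (half-way up) of the cup to measure: pale grey metal cup, 55 mm wide over its lip, wall 50 mm wide below the lip, 39 mm tall, with some orange powder on its floor; 50 g; it stands on the worktop; z axis up through its mouth
- powder_cup_foot (a point): centre of the underside of the powder cup
- empty_cup_mid (a point): centre (half-way up) of the empty cup of the same make, 47 mm wide and 39 mm tall, clean inside; leave it alone
- stand: grey base plate 140 mm deep, 200 mm long, 12 mm thick, fixed; origin on the worktop below the middle of the nest's home place; x points to the column at the back, y left along the slide's rails (base from 50 mm right to 150 mm left of the origin), z up. Column 30 mm wide, 144 mm tall, 72 mm behind the origin; a level arm 111 mm up runs from it to the holder
- nest (a point): centre of the floor of the round nest on the sample slide, 26 mm above the worktop: a low ring, 53 mm wide inside at the floor and 57 mm at its top, 5.5 mm high; its frame is parallel to the stand's and it moves with the slide
- slide (a joint): travel of the sample slide in m along the stand's -y (to the right, under the holder): 0 pulled out to the left for loading, 0.112 pushed home against its stop; takes about 2 N and stays where it is left
- slide_knob (a point): middle of the slide's upright push knob: 18 mm thick, black, standing on the slide's plate (top of the plate 26 mm, top of the knob 67 mm above the worktop; this point 56 mm); 62 mm to the left of the nest's centre and 24 mm behind it
- holder_mouth (a point): centre of the rim of the inclined holder, a dark steel tube 55 mm long on the stand's arm, about 138 mm above the worktop. z of this frame runs up and out along the bore, which leans 30 degrees from the vertical towards the stand's -x (towards the robot); y is the stand's y. The bore is 16 mm wide (the rod 14 mm), flared to about 25 mm at the rim; the rim is 38 mm wide outside
- plunger (a joint): spring plunger on the holder's left (+y), 32 mm below the rim: its ball nose stands into the bore, its black knob (reaching 40 mm from the bore's axis) moves out with it. Value = how far it is pushed out, m: 0 at rest, 0.0014 to 0.0025 as the full rod slides past (a push of 4 to 12 N along the bore), under 0.001 once in the rod's groove. It grips the rod wherever it is let go
- lever_hinge (a point): hinge of the clamp lever on the holder's right side: 17 mm to the right (-y) of the bore's axis and 16 mm below the rim along the bore; the hinge axis is the holder frame's x axis
- lever_grip (a point): middle of the black grip of the clamp lever, 72 mm from the hinge; the lever is 95 mm long in all, a steel bar 10 mm thick with a grip 15 mm thick from 56 mm outwards
- clamp_lever (a joint): angle of the clamp lever in rad: 0 open, sticking straight out to the right (-y of the holder frame), growing as it is pressed down (towards the holder frame's -z), 0.75 closed at its stop, where its cam bears on the rod; stays where it is left, 1 to 3 N at the grip move it
- clamp_stand: retort stand of the room, fixed, between dock and stand: foot plate 160 by 140 mm; rod 437 mm tall, 61 mm behind the origin (on the worktop); its clamp with red-tipped jaws sticks out towards the robot 270 mm above the worktop, up to 91 mm in front of the origin and 38 mm either side: keep hand and arm clear
- dock: white charging dock, 146 mm by 70 mm, 60 mm tall, fixed; two wells 52 mm deep (floor 8 mm above the worktop), on its x axis 43 mm either side of its middle; origin under its middle
- probe_head (a point): centre of the head of the probe to mount: head a straight cylinder 28 mm thick and 57 mm long (this point is 33 mm above the collar's underside and 29 mm below the top), grey with five dark bands; 160 g. It stands upright in one well of the dock; z axis points from its tip to its head
- probe_collar (a point): centre of the underside of the same probe's steel collar (33 mm wide, 5 mm thick), which rests on the holder's rim when the probe is home
- probe_tip (a point): centre of the same probe's tip, 95 mm below the collar's underside: steel rod 14 mm thick, with a tip tapered over its last 9 mm; the groove for the plunger, 9 mm thick, lies 61 to 70 mm above the tip
- other_probe_head (a point): centre of the flat mushroom head (42 mm wide, 22 mm tall, 130 mm above the worktop) of the other probe, in the other well of the dock; leave it alone
Mind the look-alikes: they are no part of the job. What is shaped like the part that bears powder_cup_mid but purple is not meant.

How it is judged (in metres and radians):
On the way, in this order (a step that is already met when the one before it is completed fails the run):
1. the powder cup stands upright in the nest, let go, with the slide still out (distance between powder_cup_foot and nest below 0.006 m and angle between powder_cup_mid's own z axis and vertical below 0.08 rad and contact force between the fingers and powder_cup below 0.1 N and value of joint slide below 0.06 m), for 0.2 s.
2. the slide is pushed home under the holder with the cup in its nest (value of joint slide above 0.108 m and distance between powder_cup_foot and nest below 0.006 m), for 0.2 s.
3. the probe's rod slides down the holder's bore and pushes the plunger out (z of probe_tip in the frame of holder_mouth below -0.045 m and horizontal distance between probe_collar and holder_mouth below 0.05 m and angle between the z axis of probe_tip and the z axis of holder_mouth, either way round below 0.12 rad and value of joint plunger above 0.0011 m), for 0.05 s.
4. the probe is home: collar on the rim, plunger in the groove (distance between probe_collar and holder_mouth below 0.004 m and angle between the z axis of probe_tip and the z axis of holder_mouth, either way round below 0.08 rad and value of joint plunger below 0.0013 m and contact force between the fingers and probe below 0.1 N), for 0.2 s.
5. the clamp lever is pressed down to its stop (value of joint clamp_lever above 0.68 rad), for 0.2 s.
At the end, for the whole second after the job is handed in: Slide within 4 mm of its stop, powder cup upright in its nest; the tall-headed probe at rest in the inclined holder, collar within 4 mm of the rim, rod in line within 0.08 rad, plunger in its groove (under 1.5 mm); clamp lever within 0.07 rad of its closed stop (all of step 2 and distance between probe_collar and holder_mouth below 0.004 m and angle between the z axis of probe_tip and the z axis of holder_mouth, either way round below 0.08 rad and value of joint plunger below 0.0015 m and value of joint clamp_lever above 0.68 rad and angle between powder_cup_mid's own z axis and vertical below 0.08 rad and linear speed of probe below 0.02 m/s); the robot touches nothing.
It fails at once if the powder cup is tipped by more than 0.5 rad (angle between powder_cup_mid's own z axis and vertical above 0.5 rad).
It fails at once if the other probe is moved by more than 15 mm (distance of other_probe_head from where it was at the start of the episode above 0.015 m).
It fails at once if the empty cup is moved by more than 20 mm (distance of empty_cup_mid from where it was at the start of the episode above 0.02 m).
It also fails if it takes over 67 s, if anything falls off the work surface, if the arm or the gripper's body presses on something with over 40 N, if the wrist force passes 120 N, or if a joint passes its speed limit or range.

## Robot

A 7-joint arm with a two-finger parallel gripper is mounted at the origin on a cart in front of the work surface, level with it; the furniture and walls round the work are solid. World frame = base frame: x ahead of the robot, y to its left, z up, the work surface at z = 0. Lengths are in mm, angles in rad, forces in N, time in s.
With the tool pointing down it reaches from about 350 to 900 mm from the base axis. Payload 8.1 kg.
Tool frame: the origin (TCP) lies between the finger pads; the fingertips stand ahead of it and the grasp point (between the pads) lies 3 mm ahead of it (ctrl.nose_length is the z of the fingertips in the tool frame, in mm); z points along the fingers, y is the line along which they close (so a half turn about z gives the same grasp; the last joint's range is limited). The gripper opens to 85 mm and grips with 20 to 120 N. Pads are 22 mm wide; open, the fingers measure 114 mm over their backs; the gripper's body (76 mm by 85 mm) begins 54 mm behind the grasp point. The pads swing forward as they close: fully open they stand 13 mm farther back than shut.
Start: joints at [-1.369, 0.434, 0.025, 1.573, -0.012, 1.134, -0.075], TCP at [187.591, 596.196, 253.323] pointing down, gripper open.
Joint ranges: [-2.62, 2.62], [-0.44, 2.09], [-1.27, 1.32], [0.08, 2.57], [-1.32, 4.46], [0.12, 2], [-2.74, 2.74]. Speed limits (rad/s): [2.22, 2.22, 3.01, 3.01, 3.14, 3.14, 3.14].

## Interface

Orientations are given as [roll, pitch, yaw] about the fixed x, y, z axes, in that order (R = Rz(yaw) Ry(pitch) Rx(roll)).
In Python, from cell import ctrl gives the robot as it stands.
- The arm moves only by the tool play_rows, never from a script. Its argument "series" is one flat list of numbers, 7 for each row, row after row: the finger opening in mm, from 0 to 85.4, then the shift along the tool's x, y, z in mm, then the turn, a rotation vector about the tool's x, y, z in degrees. A call has 1 to 12 rows; each row is the pose to reach, as a shift and turn from the pose commanded when the call began, along the tool's axes at that moment; what a row does not reach only later rows make up. A row lasts 1/12 s, in which the tool goes at most 41.7 mm and 7.16 degrees, less where a joint would pass 70% of its speed; a pose out of reach is approached as far as the arm can. A call with a gripper value outside its range is refused whole. The fingers move at their own pace and stop on an object; "newtons" is the grip in N (left out, the last holds). Time passes only in rows, so rows that repeat a pose let the fingers close. It gives the time, the measured TCP pose, the force, the opening and the grip force at its end, in the units of the state.
- ctrl.observe(): the state, without advancing time (a new reading comes with each control period).
- ctrl.capture(name): name is "side" or "top"; returns a dict with "pixels" (480x640x3 uint8, red, green, blue), "K" (3x3 intrinsics, pixels), "camera_from_world" (4x4, takes a point from world to camera coordinates). Camera axes: x right, y down, z forward; pixel columns grow to the right and rows downward; lengths in mm; the calibration is good to about 2 mm. A picture is of the moment at which its call begins. There is no depth.
- ctrl.hand_in(): hands the job in; it is judged then, once.
The state is a dict: "time_s": time; "joint_positions": joint angles; "joint_vel": joint speeds; "joint_efforts": joint torques, N m; "eef_pos": TCP position; "ee_rot": TCP orientation; "contact_force": force on the tool from outside, world axes, zero at the start; "torque": the same for the moment, N m; "opening": finger opening in mm; "grasp_force": force on a finger pad.
Only numpy, scipy, OpenCV 4.12 (cv2) and the standard library are available. Lean on these libraries where they do the work, as an engineer would, in place of code of your own. Each camera call takes 0.05 s, during which the arm holds its last target. There are 200 camera calls.

## Working session

There is one attempt and no reset: what is moved stays moved. The work goes in short steps, Python scripts to look and compute and a tool call to move; the robot and the scene stay as the last step left them, time stands still between calls to the robot, and variables do not carry over. Pictures are saved under pics/ and viewed, at most 10 in all, crops included, and the job is handed in when it is done.

Besides the shell and the picture viewer there is one more tool, called after "Emit:" by a JSON object that holds its "fn" and its "kwargs". play_rows: Moves the arm, as the interface text tells. Its arguments: {"type":"object","properties":{"series":{"type":"array"},"newtons":{"type":"number"}},"required":["series"]}

```bash
ls; mkdir -p pics; python3 - <<'E'
from cell import ctrl
import cv2,numpy as np
print(ctrl.observe()); print(ctrl.nose_length)
for n in("side","top"):
    d=ctrl.capture(n); cv2.imwrite(f"pics/{n}0.png",d["pixels"][:,:,::-1]); np.savez(f"{n}.npz",K=d["K"],T=d["camera_from_world"]); print(n,d["K"].round(1).tolist(),d["camera_from_world"].round(3).tolist())
E
```

```text
pics
{'time_s': 0.0, 'joint_positions': array([-1.36862802,  0.4352653 ,  0.02496449,  1.57410476, -0.01161714,
        1.13402404, -0.07511271]), 'joint_vel': array([ 3.21247078e-04,  4.32199774e-05,  2.29186068e-03,  1.00965259e-03,
        1.51319273e-03, -4.35884125e-04,  1.40600232e-03]), 'joint_efforts': array([ 5.86469323e-04, -6.70476151e+01,  1.02555726e+00, -3.16213489e+01,
        1.56582368e-02,  1.23505955e-02,  3.64822540e-05]), 'eef_pos': array([187.44201538, 595.72132802, 252.49660021]), 'ee_rot': array([-3.13994152e+00,  1.31329820e-04,  2.83674229e+00]), 'contact_force': array([ 0.34129288, -0.08768267, -0.68877862]), 'torque': array([-0.03659643,  0.02978672, -0.00144377]), 'grasp_force': 0.0, 'opening': 85.28331427797771}
22.0
side [[561.8, 0.0, 314.9], [0.0, 561.8, 244.8], [0.0, 0.0, 1.0]] [[-0.988, -0.153, 0.018, 484.617], [-0.085, 0.444, -0.892, 154.914], [0.129, -0.883, -0.451, 1304.81], [0.0, 0.0, 0.0, 1.0]]
top [[590.3, 0.0, 315.8], [0.0, 590.3, 239.5], [0.0, 0.0, 1.0]] [[0.014, -1.0, 0.016, -77.78], [-0.987, -0.016, -0.158, 516.235], [0.158, -0.013, -0.987, 1272.344], [0.0, 0.0, 0.0, 1.0]]
```

View pics/side0.png

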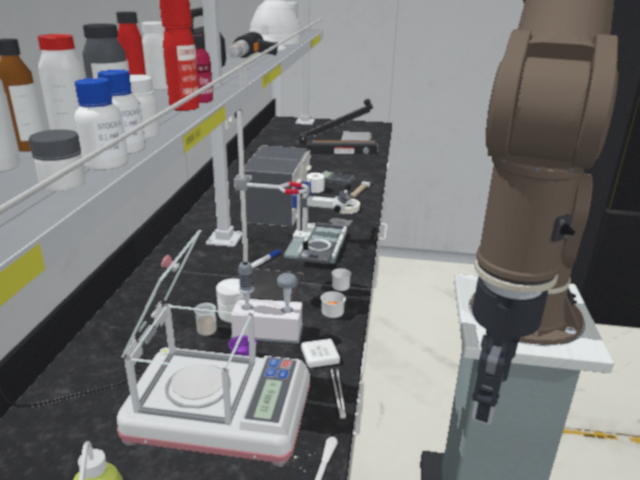

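View pics/top0.png

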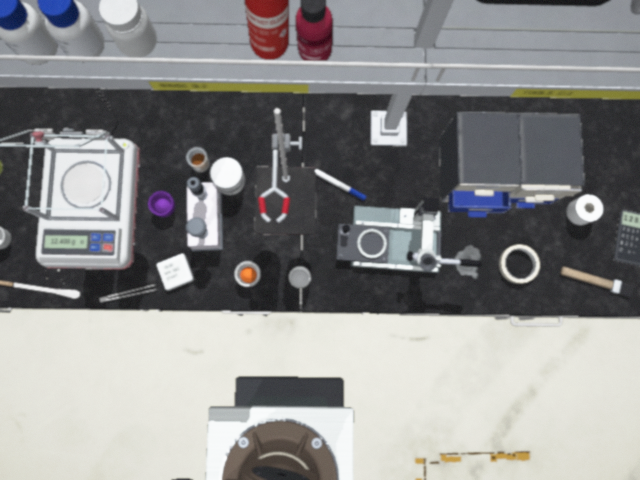

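The top view shows the powder cup candidates: the orange one at (247,273), an empty cup at (300,278), a purple look-alike at (160,204) and a brown-filled jar at (198,160). I choose (247,273). In the dock, the tall banded head is the rear one, side (246,275) and top (195,185). The mushroom head is the front one, top (195,227). The stand's nest is at top (371,243).

```bash
python3 - <<'E'
import cv2
t=cv2.imread("pics/top0.png"); s=cv2.imread("pics/side0.png")
cv2.imwrite("pics/t1.png",cv2.resize(t[160:310,170:320],None,fx=4,fy=4,interpolation=2))
cv2.imwrite("pics/t2.png",cv2.resize(t[190:290,325:485],None,fx=5,fy=5,interpolation=2))
cv2.imwrite("pics/s1.png",cv2.resize(s[170:350,200:380],None,fx=3.3333,fy=3.33333,interpolation=2))
E
```

```text
(no output)
```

View pics/t1.png

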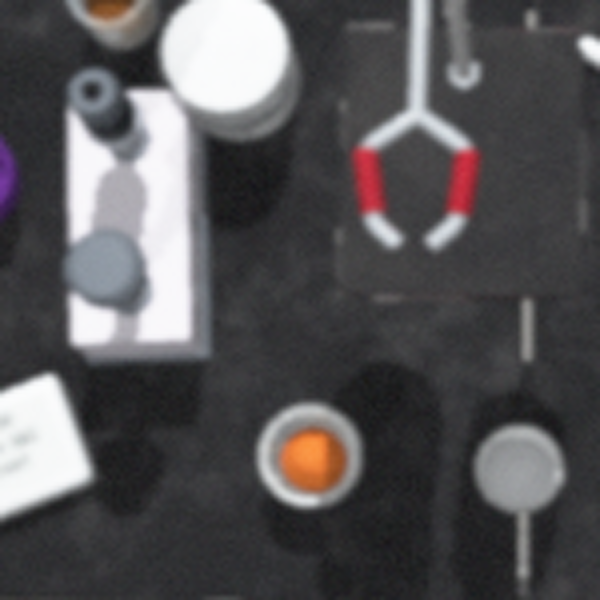

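View pics/t2.png

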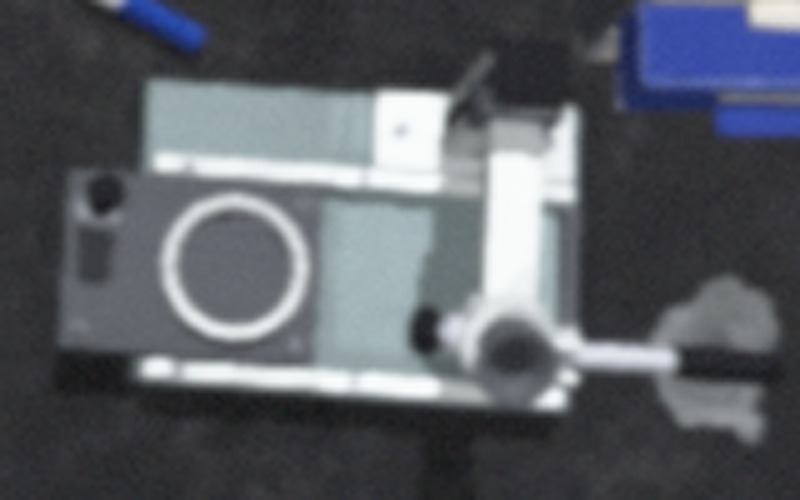

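View pics/s1.png

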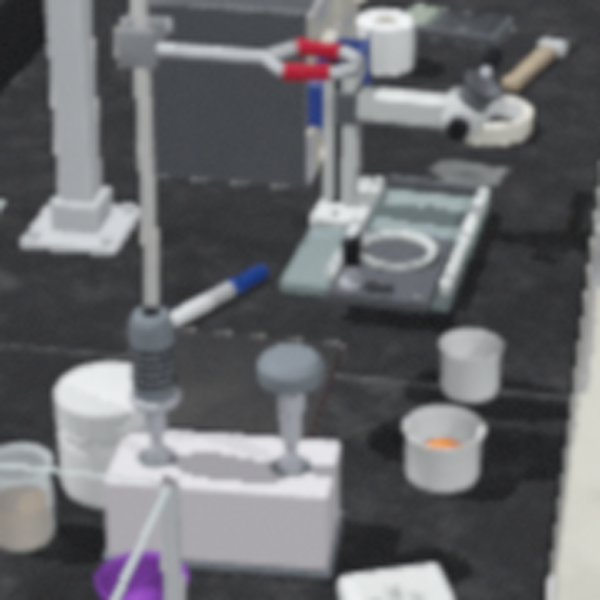

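```bash
cat > h.py <<'E'
import numpy as np
from scipy.optimize import least_squares
C={n:np.load(f"{n}.npz") for n in("side","top")}
def proj(n,P):
    c=C[n]; p=c["T"]@np.r_[P,1]; q=c["K"]@p[:3]; return q[:2]/q[2]
def ray(n,uv,z):
    c=C[n]; R=c["T"][:3,:3];t=c["T"][:3,3]; o=-R.T@t; d=R.T@np.linalg.inv(c["K"])@np.r_[uv,1]
    return o+d*(z-o[2])/d[2]
def tri(a,b):
    f=lambda P:np.r_[proj("top",P)-a,proj("side",P)-b]
    r=least_squares(f,[500,0,50]); return r.x,np.sqrt((r.fun**2).mean())
def c(x,y,x0,y0,f): return np.array([x0+(x+.5)/f-.5,y0+(y+.5)/f-.5])
t1=lambda x,y:c(x,y,170,160,4); t2=lambda x,y:c(x,y,325,190,5); s1=lambda x,y:c(x,y,200,170,10/3)
E
python3 - <<'E'
from h import *
np.set_printoptions(precision=1,suppress=True)
for n,a,z in [("powder lip",t1(310,456),39),("empty",t1(520,469),39),("probe top",t1(93,92),165),("mushroom",t1(105,268),141),
 ("dock TL",t1(68,92),60),("dock TR",t1(185,90),60),("dock BL",t1(70,346),60),("dock BR",t1(192,340),60),
 ("nest",t2(235,267),31.5),("knob",t2(105,195),67),("base RL",t2(147,80),12),("base RR",t2(578,105),12),("base FL",t2(137,385),12),("railR0",t2(152,162),20),("railR1",t2(465,190),20),("railF0",t2(140,370),20),("railF1",t2(550,398),20),
 ("mouth",t2(515,350),138),("lever tip",t2(775,367),130),("jaw",t1(370,180),270)]: print(n,a,ray("top",a,z))
for n,a,z in [("probe top",s1(152,316),165),("mush",s1(292,350),141),("powder lip",s1(443,422),39),("nest",s1(397,250),31.5),("knob top",s1(352,239),67),("mouth",s1(484,88),138)]: print("S",n,a,ray("side",a,z))
for n,a,b in [("probe",t1(93,92),s1(152,316)),("powder",t1(310,456),s1(443,422)),("nest",t2(235,267),s1(397,250)),("mouth",t2(515,350),s1(484,90))]: print(n,*tri(a,b))
E
```

```text
powder lip [247.1 273.6] [439.1  80.4  39. ]
empty [299.6 276.9] [433.7 -35.5  39. ]
probe top [192.9 182.6] [611.  183.9 165. ]
mushroom [195.9 226.6] [524.3 178.3 141. ]
dock TL [186.6 182.6] [637.7 218.9  60. ]
dock TR [215.9 182.1] [640.  154.1  60. ]
dock BL [187.1 246.1] [495.2 210.9  60. ]
dock BR [217.6 244.6] [499.6 144.7  60. ]
nest [371.6 243. ] [ 513.1 -195.5   31.5]
knob [345.6 228.6] [ 538.5 -134.6   67. ]
base RL [354.  205.6] [ 602.5 -157.2   12. ]
base RR [440.2 210.6] [ 594.1 -355.9   12. ]
base FL [352.  266.6] [ 461.4 -153.2   12. ]
railR0 [355. 222.] [ 562.6 -159.    20. ]
railR1 [417.6 227.6] [ 552.  -301.7   20. ]
railF0 [352.6 263.6] [ 467.3 -153.9   20. ]
railF1 [434.6 269.2] [ 457.4 -338.8   20. ]
mouth [427.6 259.6] [ 463.8 -299.1  138. ]
lever tip [479.6 263. ] [ 459.4 -408.6  130. ]
jaw [262.1 204.6] [544.5  33.2 270. ]
S probe top [245.2 264.4] [607.5 188.7 165. ]
S mush [287.2 274.6] [523.8 172.8 141. ]
S powder lip [332.5 296.2] [438.8  76.4  39. ]
S nest [318.8 244.6] [ 509.9 -189.6   31.5]
S knob top [305.2 241.3] [ 537.6 -132.1   67. ]
S mouth [344.9 196.1] [ 453.9 -289.7  138. ]
probe [610.2 184.1 162.7] 0.47527516579410367
powder [438.6  80.2  41.4] 0.08098273262742926
nest [ 512.4 -195.9   28.5] 0.39731350605506816
mouth [ 461.  -300.3  132.6] 1.4071451752664375
```

Top crop: powder cup lip centred at (247,274) with orange inside, tall head top at (193,183), mushroom at (196,227), nest ring at (372,243). The side rays agree to about 4 mm and the sizes match. Next, a closer look at the holder.

```bash
python3 - <<'E'
import cv2,numpy as np
t=cv2.imread("pics/top0.png"); s=cv2.imread("pics/side0.png")
a=cv2.resize(t[235:285,400:450],None,fx=8,fy=8,interpolation=2)
b=cv2.resize(s[175:225,325:375],None,fx=8,fy=8,interpolation=2)
cv2.imwrite("pics/hold.png",np.hstack([a,b]))
E
cat >> h.py <<'E'
from scipy.spatial.transform import Rotation as Ro
def delta(p0,r0,p1,r1):
    A=Ro.from_euler("xyz",r0);B=Ro.from_euler("xyz",r1)
    return (A.inv().apply(np.array(p1)-p0)).round(1),np.rad2deg((A.inv()*B).as_rotvec()).round(1)
E
python3 - <<'E'
from h import *
from cell import ctrl
o=ctrl.observe()
print(delta(o["eef_pos"],o["ee_rot"],[439,80,130],[np.pi,0,np.pi-.043]))
print(ray("top",t2(515,230),120))
E
```

```text
(array([-394.7, -416.3,  123.2]), array([ -0.1,  -0. , -15. ]))
[ 516.91186197 -303.6463749   120.        ]
```

View pics/hold.png

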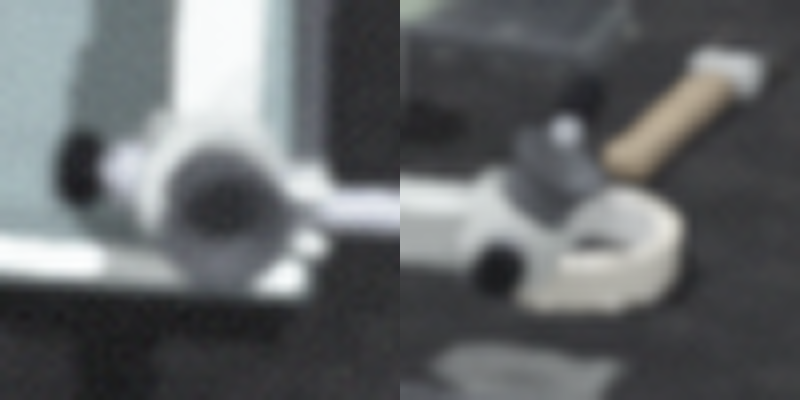

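The holder rim disc is centred near top (427.6,261), with the plunger knob on its left at (410,256) and the lever to its right. That puts the mouth at about (462,-301,138), which agrees with the stand geometry. Moving above the powder cup.

Emit:
{"fn": "play_rows", "kwargs": {"series": [75,-40,-42,12,0,0,-2,75,-79,-83,24,0,0,-3,75,-118,-125,36,0,0,-5,75,-158,-167,48,0,0,-6,75,-197,-208,60,0,0,-8,75,-237,-250,70,0,0,-9,75,-276,-291,80,0,0,-11,75,-316,-333,90,0,0,-12,75,-355,-375,100,0,0,-14,75,-395,-416,110,0,0,-15,75,-395,-416,120,0,0,-15,75,-395,-416,120,0,0,-15], "newtons": 25}}

```text
time_s: 1.1
eef_pos: [403.0, 154.2, 153.1]
ee_rot: [3.141, 0.0, 3.099]
contact_force: [1.4, 0.0, -0.3]
opening: 75.2
grasp_force: 0.0
```

Emit:
{"fn": "play_rows", "kwargs": {"series": [75,0,0,0,0,0,0,75,0,0,0,0,0,0,75,0,0,0,0,0,0,75,0,0,0,0,0,0]}}

```text
time_s: 1.43
eef_pos: [402.2, 157.4, 153.5]
ee_rot: [3.141, -0.0, 3.1]
contact_force: [-0.4, 1.0, 0.0]
opening: 75.0
grasp_force: 0.0
```

Emit:
{"fn": "play_rows", "kwargs": {"series": [75,-20,-38,20,0,0,0,75,-40,-76,30,0,0,0,75,-40,-76,60,0,0,0,75,-40,-76,75,0,0,0,75,-40,-76,75,0,0,0,75,-40,-76,75,0,0,0]}}

```text
time_s: 1.93
eef_pos: [438.6, 79.6, 78.2]
ee_rot: [-3.141, -0.002, 3.101]
contact_force: [0.3, -0.7, -0.2]
opening: 75.0
grasp_force: 0.0
```

```bash
python3 - <<'E'
from cell import ctrl
import cv2,numpy as np
print(ctrl.observe()["eef_pos"])
t=ctrl.capture("top")["pixels"][:,:,::-1];s=ctrl.capture("side")["pixels"][:,:,::-1]
cv2.imwrite("pics/a.png",np.hstack([cv2.resize(t[220:320,197:297],None,fx=4,fy=4,interpolation=2),cv2.resize(s[240:340,280:380],None,fx=4,fy=4,interpolation=2)]))
E
```

```text
[438.56952008  79.64236476  78.19182734]
```

View pics/a.png

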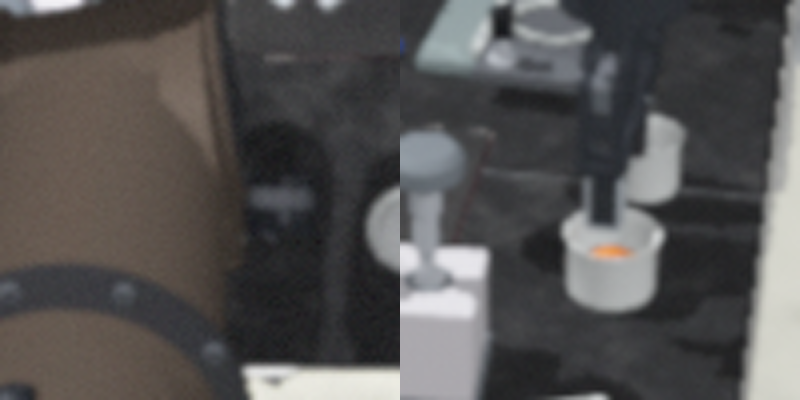

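```bash
python3 -c "
from h import *
for P in [(438.6,117,56),(438.6,120,60),(438.6,42,56),(439,80,39)]: print(P,proj('side',P), [400+4*(proj('side',P)[0]-280),4*(proj('side',P)[1]-240)])"
```

```text
(438.6, 117, 56) [330.54960224 299.36436504] [np.float64(602.1984089539899), np.float64(237.45746015696795)]
(438.6, 120, 60) [330.42883667 298.53835649] [np.float64(601.715346663894), np.float64(234.1534259719483)]
(438.6, 42, 56) [334.71881988 282.19688531] [np.float64(618.8752795282983), np.float64(168.78754122904525)]
(439, 80, 39) [332.24514615 297.07058724] [np.float64(608.9805846158906), np.float64(228.2823489782004)]
```

The side view shows the near finger at (331,295) in line with the cup's lip at (332,297). Going down to grasp.

Emit:
{"fn": "play_rows", "kwargs": {"series": [75,1,0,30,0,0,0,75,1,0,46,0,0,0,75,1,0,46,0,0,0,40,1,0,46,0,0,0,40,1,0,46,0,0,0,40,1,0,46,0,0,0,40,1,0,46,0,0,0,40,1,0,46,0,0,0,40,1,0,46,0,0,0], "newtons": 25}}

```text
time_s: 2.78
eef_pos: [439.0, 79.1, 34.0]
ee_rot: [3.14, 0.002, 3.099]
contact_force: [-2.9, 1.1, 7.5]
opening: 52.0
grasp_force: 25.4
```

Emit:
{"fn": "play_rows", "kwargs": {"series": [40,0,0,0,0,0,0,40,0,0,0,0,0,0,40,0,0,-5,0,0,0,40,0,0,-10,0,0,0,40,0,0,-20,0,0,0,40,0,0,-20,0,0,0], "newtons": 25}}

```text
time_s: 3.28
eef_pos: [439.3, 78.7, 54.3]
ee_rot: [3.141, 0.003, 3.098]
contact_force: [0.2, -0.2, -1.0]
opening: 52.0
grasp_force: 26.2
```

```bash
python3 - <<'E'
from cell import ctrl
import cv2,numpy as np
o=ctrl.observe();print(o["eef_pos"],o["ee_rot"],o["opening"],o["grasp_force"],o["contact_force"])
s=ctrl.capture("side")["pixels"][:,:,::-1]
cv2.imwrite("pics/b.png",cv2.resize(s[240:340,280:380],None,fx=5,fy=5,interpolation=2))
E
```

```text
[439.34995847  78.68864929  54.29309831] [3.14058671e+00 2.78097112e-03 3.09831716e+00] 51.98920072709002 26.23953170623281 [ 0.23832647 -0.17160122 -0.9875188 ]
```

View pics/b.png

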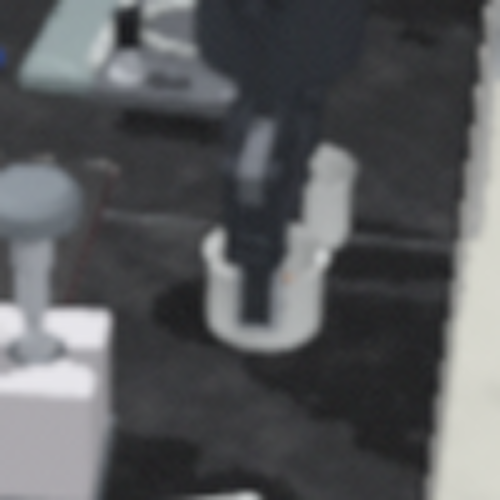

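```bash
python3 -c "
from h import *
from scipy.optimize import brentq
f=lambda y,v:brentq(lambda z:proj('side',(438,y,z))[1]-v,-20,100)
print('foot z',f(104,309.6),'tip z',f(106,305),f(110,305))
print(brentq(lambda x:proj('side',(x,104,20))[0]-333.2,400,480))
print(np.linalg.inv(np.eye(1)))
"
```

```text
foot z 20.902036103207116 tip z 34.402392807015104 36.95299925869903
433.188333541988
[[1.]]
```

The cup is held upright about 20 mm up, with the fingertips about 12 mm above its foot. Carrying it in y first, at x of about 439, to stay clear of the retort clamp.

Emit:
{"fn": "play_rows", "kwargs": {"series": [40,0,0,-20,0,0,0,40,0,0,-40,0,0,0,40,-1,-20,-60,0,0,0,40,-2,-45,-60,0,0,0,40,-3,-70,-60,0,0,0,40,-4,-95,-60,0,0,0,40,-5,-120,-60,0,0,0,40,-6,-145,-60,0,0,0,40,-7,-170,-60,0,0,0,40,-15,-195,-60,0,0,0,40,-35,-220,-60,0,0,0,40,-55,-245,-60,0,0,0]}}

```text
time_s: 4.33
eef_pos: [482.4, -170.0, 112.4]
ee_rot: [3.141, -0.0, 3.098]
contact_force: [0.4, 0.4, -0.0]
opening: 52.0
grasp_force: 26.5
```

Emit:
{"fn": "play_rows", "kwargs": {"series": [40,-20,-15,0,0,0,0,40,-31,-26,0,0,0,0,40,-31,-26,20,0,0,0,40,-31,-26,30,0,0,0,40,-31,-26,30,0,0,0,40,-31,-26,30,0,0,0]}}

```text
time_s: 4.83
eef_pos: [511.4, -195.2, 81.7]
ee_rot: [3.141, -0.003, 3.099]
contact_force: [0.8, 0.2, -0.8]
opening: 52.0
grasp_force: 26.5
```

```bash
python3 - <<'E'
from cell import ctrl
import cv2,numpy as np
o=ctrl.observe();print(o["eef_pos"],o["ee_rot"],o["opening"],o["grasp_force"],o["contact_force"])
s=ctrl.capture("side")["pixels"][:,:,::-1];t=ctrl.capture("top")["pixels"][:,:,::-1]
cv2.imwrite("pics/c.png",np.hstack([cv2.resize(s[195:275,270:350],None,fx=5,fy=5,interpolation=2),cv2.resize(t[203:283,331:411],None,fx=5,fy=5,interpolation=2)]))
E
```

```text
[ 511.38572656 -195.24757964   81.6843175 ] [ 3.14077421e+00 -2.51324643e-03  3.09895824e+00] 52.038347480014814 26.465951616337406 [ 0.81052449  0.23880295 -0.75155675]
```

View pics/c.png

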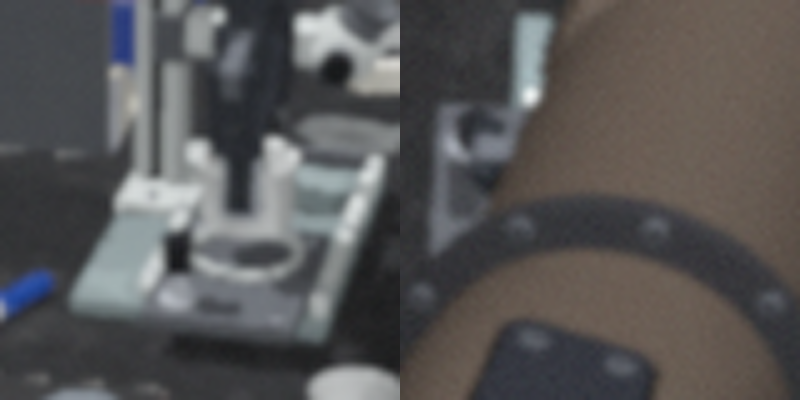

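```bash
python3 -c "
from h import *
g=lambda P:5*(proj('side',P)-[270,195])
for P in [(513,-195.5,31.5),(513,-195.5,87),(513,-195.5,48),(511.4,-195.2,87),(513,-170.5,48)]: print(P,g(P))
for dx in(1,): print(g((514,-195.5,31.5))-g((513,-195.5,31.5)))"
```

```text
(513, -195.5, 31.5) [239.64687152 242.9201264 ]
(513, -195.5, 87) [241.74584454 150.3495574 ]
(513, -195.5, 48) [240.26367437 215.71739906]
(511.4, -195.2, 87) [244.61832017 150.82069409]
(513, -170.5, 48) [233.32572812 235.99228115]
[-1.81588415 -0.15527796]
```

```bash
python3 - <<'E'
import cv2,numpy as np
c=cv2.imread("pics/c.png",0)[:,:400]; s=cv2.imread("pics/side0.png",0); t=cv2.imread("pics/top0.png",0)
for r in (150,160,180,200,240,247,255,262): print(r,c[r,170:325:5].tolist())
print("side0 nest")
for r in range(240,250): print(r,s[r,300:340].tolist())
print("side0 cup")
for r in range(292,300): print(r,s[r,316:350].tolist())
E
```

```text
150 [154, 145, 139, 162, 193, 209, 205, 177, 126, 75, 52, 47, 44, 43, 44, 43, 42, 42, 74, 137, 180, 194, 193, 185, 182, 166, 130, 101, 97, 103, 106]
160 [154, 145, 137, 152, 179, 195, 196, 180, 153, 133, 115, 86, 56, 41, 40, 42, 56, 82, 111, 143, 172, 187, 192, 197, 204, 191, 147, 104, 87, 84, 80]
180 [162, 152, 147, 147, 155, 161, 159, 157, 156, 153, 141, 109, 68, 46, 41, 50, 77, 116, 147, 163, 168, 165, 158, 150, 144, 146, 158, 168, 172, 171, 172]
200 [214, 210, 203, 203, 202, 184, 166, 163, 164, 156, 135, 97, 60, 44, 40, 50, 85, 120, 144, 161, 171, 167, 156, 147, 136, 122, 114, 111, 110, 110, 111]
240 [55, 43, 39, 48, 85, 128, 144, 135, 121, 114, 115, 117, 120, 125, 128, 130, 128, 125, 121, 118, 119, 121, 123, 129, 134, 131, 117, 100, 95, 91, 78]
247 [47, 33, 31, 40, 73, 102, 110, 109, 107, 107, 107, 107, 106, 98, 91, 88, 83, 76, 73, 70, 70, 72, 77, 89, 109, 126, 123, 104, 87, 76, 68]
255 [46, 28, 27, 46, 94, 129, 137, 129, 116, 109, 109, 108, 98, 81, 69, 64, 62, 62, 63, 63, 62, 60, 61, 72, 95, 118, 117, 92, 69, 62, 68]
262 [46, 26, 26, 45, 92, 141, 169, 174, 162, 145, 136, 130, 1
[... 2701 characters left out ...]
 146, 123, 92, 63, 51, 48, 44, 41]
296 [51, 49, 46, 58, 110, 166, 185, 184, 183, 185, 186, 187, 188, 188, 188, 186, 185, 183, 181, 176, 171, 166, 163, 160, 157, 155, 152, 145, 127, 97, 64, 55, 52, 50]
297 [41, 42, 42, 60, 118, 173, 187, 183, 182, 184, 186, 187, 189, 189, 187, 187, 186, 183, 181, 175, 169, 165, 162, 159, 155, 151, 153, 162, 164, 134, 81, 55, 53, 53]
298 [38, 38, 41, 58, 116, 171, 185, 181, 182, 185, 187, 189, 189, 189, 188, 188, 186, 185, 180, 173, 167, 166, 162, 160, 155, 151, 158, 184, 192, 159, 92, 50, 47, 47]
299 [31, 35, 33, 45, 94, 151, 177, 182, 183, 186, 189, 189, 189, 190, 188, 188, 185, 182, 177, 171, 168, 166, 164, 161, 156, 153, 164, 193, 195, 156, 86, 44, 42, 39]
```

The side view shows the cup above the nest, lip centre near u=318.3 and ring centre near u=319. That is within the chamfer's reach. I'll lower slowly and watch the force.

Emit:
{"fn": "play_rows", "kwargs": {"series": [40,0,0,7,0,0,0,40,0,0,13,0,0,0,40,0,0,15,0,0,0,40,0,0,17,0,0,0,40,0,0,19,0,0,0,40,0,0,19,0,0,0]}}

```text
time_s: 5.43
eef_pos: [512.3, -195.9, 63.0]
ee_rot: [3.141, -0.0, 3.099]
contact_force: [-0.3, -0.3, -1.0]
opening: 51.9
grasp_force: 26.5
```

```bash
python3 - <<'E'
from cell import ctrl
import cv2,numpy as np
o=ctrl.observe();print(o["eef_pos"],o["ee_rot"],o["opening"],o["grasp_force"],o["contact_force"])
s=ctrl.capture("side")["pixels"][:,:,::-1]
cv2.imwrite("pics/d.png",cv2.resize(s[205:265,290:350],None,fx=10,fy=10,interpolation=2))
g=cv2.cvtColor(s,cv2.COLOR_BGR2GRAY)
for r in range(222,252): print(r,g[r,300:336].tolist())
E
```

```text
[ 512.33281774 -195.93080906   63.011007  ] [ 3.14146585e+00 -4.68469340e-04  3.09853533e+00] 51.861518551502066 26.46589216135908 [-0.30082494 -0.31927933 -0.97072553]
222 [98, 81, 125, 150, 153, 144, 131, 120, 109, 101, 89, 67, 48, 44, 45, 45, 48, 46, 45, 44, 45, 48, 50, 50, 52, 56, 61, 62, 67, 73, 88, 102, 116, 124, 125, 125]
223 [98, 81, 125, 150, 154, 144, 138, 149, 162, 163, 146, 107, 63, 44, 42, 41, 44, 42, 42, 42, 44, 50, 51, 51, 56, 70, 81, 82, 81, 78, 82, 92, 107, 122, 127, 127]
224 [99, 81, 125, 150, 153, 144, 144, 171, 194, 198, 180, 135, 73, 46, 41, 42, 45, 42, 43, 42, 44, 50, 49, 46, 52, 72, 84, 90, 88, 88, 91, 98, 106, 115, 119, 121]
225 [99, 82, 125, 149, 153, 143, 145, 179, 205, 211, 193, 145, 78, 47, 45, 49, 50, 49, 44, 43, 44, 50, 48, 43, 48, 65, 79, 82, 85, 85, 89, 93, 95, 99, 99, 100]
226 [98, 82, 124, 150, 153, 142, 145, 177, 205, 213, 195, 147, 80, 45, 50, 61, 75, 72, 58, 46, 45, 51, 47, 44, 48, 62, 76, 79, 80, 80, 82, 83, 82, 81, 82, 81]
227 [99, 81, 125, 150, 153, 142, 139, 159, 182, 188, 175, 133, 73, 46, 50, 71, 93, 94, 72, 51, 44, 48, 57, 67, 70, 76, 94, 1
[... 3568 characters left out ...]
248 [199, 184, 141, 77, 37, 32, 36, 58, 97, 132, 155, 168, 174, 172, 167, 160, 153, 149, 151, 155, 155, 154, 153, 150, 146, 145, 139, 130, 118, 99, 79, 65, 63, 73, 100, 127]
249 [200, 176, 133, 87, 69, 71, 74, 80, 98, 117, 132, 148, 162, 163, 160, 158, 156, 151, 152, 155, 156, 151, 146, 144, 145, 149, 139, 118, 96, 79, 67, 64, 64, 81, 117, 135]
250 [198, 165, 127, 111, 114, 124, 125, 118, 114, 117, 121, 128, 132, 132, 133, 142, 149, 149, 150, 155, 154, 148, 140, 134, 129, 127, 113, 92, 77, 70, 66, 65, 69, 92, 123, 137]
251 [184, 149, 127, 133, 141, 147, 147, 135, 123, 119, 118, 120, 119, 116, 116, 124, 130, 132, 132, 133, 129, 122, 112, 106, 99, 92, 85, 77, 74, 71, 71, 73, 79, 103, 125, 135]
```

Emit:
{"fn": "play_rows", "kwargs": {"series": [40,0,0,1,0,0,0,40,0,0,2,0,0,0,40,0,0,2,0,0,0,40,0,0,2,0,0,0]}}

```text
time_s: 5.82
eef_pos: [512.5, -196.0, 61.4]
ee_rot: [3.142, 0.0, 3.099]
contact_force: [-0.1, 0.0, -0.6]
opening: 51.7
grasp_force: 26.5
```

Still no contact on the ring, so the cup is inside it. One more mm, then release.

Emit:
{"fn": "play_rows", "kwargs": {"series": [40,0,0,1,0,0,0,40,0,0,1,0,0,0,54,0,0,1,0,0,0,58,0,0,1,0,0,0,62,0,0,1,0,0,0,66,0,0,1,0,0,0,68,0,0,1,0,0,0,68,0,0,1,0,0,0]}}

```text
time_s: 6.48
eef_pos: [512.5, -196.0, 60.4]
ee_rot: [3.142, 0.0, 3.098]
contact_force: [-0.2, 0.0, 0.7]
opening: 68.1
grasp_force: 0.0
```

Emit:
{"fn": "play_rows", "kwargs": {"series": [68,0,0,0,0,0,0,68,0,0,-10,0,0,0,68,0,0,-25,0,0,0,68,0,0,-50,0,0,0,68,0,0,-60,0,0,0,68,0,0,-60,0,0,0]}}

```text
time_s: 6.98
eef_pos: [514.1, -196.6, 123.3]
ee_rot: [-3.141, 0.005, 3.098]
contact_force: [0.0, -1.1, -0.5]
opening: 67.9
grasp_force: 0.0
```

```bash
python3 - <<'E'
from cell import ctrl
import cv2,numpy as np
o=ctrl.observe();print(o["eef_pos"],o["ee_rot"],o["opening"],o["grasp_force"],o["contact_force"])
s=ctrl.capture("side")["pixels"][:,:,::-1]
cv2.imwrite("pics/e.png",cv2.resize(s[205:265,290:350],None,fx=10,fy=10,interpolation=2))
E
```

```text
[ 514.14685848 -196.62300446  123.28393359] [-3.14058982  0.0048861   3.09839882] 67.86693606720527 0.0 [ 8.20989597e-04 -1.11551799e+00 -5.38797985e-01]
```

View pics/e.png

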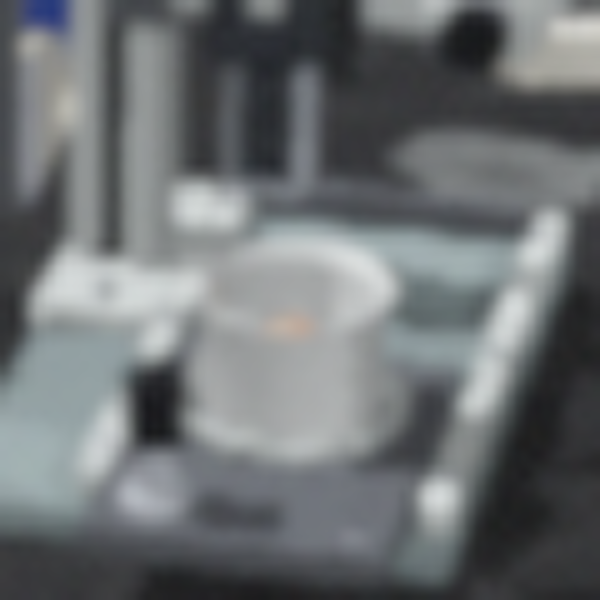

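The cup stands upright in the nest ring. Next I move beyond the slide knob at about (539,-135) with the fingers shut.

Emit:
{"fn": "play_rows", "kwargs": {"series": [0,-5,25,0,0,0,0,0,-10,50,0,0,0,0,0,-15,75,0,0,0,0,0,-21,99,0,0,0,0,0,-21,99,0,0,0,0,0,-21,99,20,0,0,0,0,-21,99,40,0,0,0,0,-21,99,60,0,0,0,0,-21,99,63,0,0,0,0,-21,99,63,0,0,0,0,-21,99,63,0,0,0]}}

```text
time_s: 7.95
eef_pos: [537.6, -98.3, 57.5]
ee_rot: [-3.142, -0.001, 3.098]
contact_force: [1.5, 0.4, 0.3]
opening: 0.1
grasp_force: 0.0
```

Emit:
{"fn": "play_rows", "kwargs": {"series": [0,0,-8,0,0,0,0,0,0,-13,0,0,0,0,0,0,-17,0,0,0,0,0,0,-22,0,0,0,0,0,0,-28,0,0,0,0,0,0,-35,0,0,0,0,0,0,-43,0,0,0,0,0,0,-51,0,0,0,0,0,0,-59,0,0,0,0,0,0,-67,0,0,0,0,0,0,-75,0,0,0,0,0,0,-83,0,0,0]}}

```text
$.series: bad value
```

Emit:
{"fn": "play_rows", "kwargs": {"series": [0,0,-8,0,0,0,0,0,0,-15,0,0,0,0,0,0,-20,0,0,0,0,0,0,-24,0,0,0,0,0,0,-28,0,0,0,0,0,0,-30,0,0,0,0,0,0,-30,0,0,0,0]}}

```text
time_s: 8.53
eef_pos: [536.5, -128.8, 57.5]
ee_rot: [-3.141, 0.0, 3.098]
contact_force: [-0.4, -0.8, 0.3]
opening: 0.2
grasp_force: 0.0
```

```bash
cat >> h.py <<'E'
import cv2
def cupfind(img):  # orange powder centroid in a window
    h=cv2.cvtColor(img,cv2.COLOR_RGB2HSV).astype(int); m=(h[...,0]<18)&(h[...,1]>70)&(h[...,2]>120)
    return m
E
python3 - <<'E'
from cell import ctrl
from h import *
o=ctrl.observe();print(o["eef_pos"],o["contact_force"])
s=ctrl.capture("side")["pixels"]; cv2.imwrite("pics/f.png",s[:,:,::-1])
e=cv2.imread("pics/e.png"); e=cv2.resize(e,(60,60),interpolation=cv2.INTER_AREA)
tp=e[23:47,18:42]  # cup patch at u 308..332, v 228..252
r=cv2.matchTemplate(s[:,:,::-1].copy()[190:280,270:370],tp,cv2.TM_CCOEFF_NORMED)
print(cv2.minMaxLoc(r), "old loc",(308-270,228-190))
for d in(0,10,20,30,60,112): print(d,proj("side",(512-.043*d,-196-d,45)))
E
```

```text
[ 536.46823623 -128.75831187   57.53730526] [-0.39367619 -0.76789091  0.280948  ]
(-0.6978933215141296, 0.6098687648773193, (25, 29), (40, 36)) old loc (38, 38)
0 [318.42213543 239.08730282]
10 [319.11915454 237.50746206]
20 [319.80823542 235.94561381]
30 [320.48951292 234.40145246]
60 [322.48782849 229.87213558]
112 [325.79789005 222.36965803]
```

The cup patch has moved about (+2,-2) px, so the slide has moved about 17 mm with the fingers on the knob. About 95 mm remain.

Emit:
{"fn": "play_rows", "kwargs": {"series": [0,0,-6,0,0,0,0,0,0,-13,0,0,0,0,0,0,-21,0,0,0,0,0,0,-29,0,0,0,0,0,0,-37,0,0,0,0,0,0,-45,0,0,0,0,0,0,-53,0,0,0,0,0,0,-61,0,0,0,0,0,0,-68,0,0,0,0,0,0,-74,0,0,0,0,0,0,-80,0,0,0,0,0,0,-84,0,0,0,0]}}

```text
time_s: 9.58
eef_pos: [532.8, -212.8, 57.4]
ee_rot: [-3.141, 0.0, 3.098]
contact_force: [-1.3, 2.4, -0.9]
opening: -0.3
grasp_force: 0.9
```

Emit:
{"fn": "play_rows", "kwargs": {"series": [0,0,-3,0,0,0,0,0,0,-5,0,0,0,0,0,0,-7,0,0,0,0,0,0,-9,0,0,0,0]}}

```text
time_s: 9.92
eef_pos: [532.5, -220.6, 57.4]
ee_rot: [3.141, 0.0, 3.099]
contact_force: [-0.9, 7.3, 0.2]
opening: -0.3
grasp_force: 4.2
```

Emit:
{"fn": "play_rows", "kwargs": {"series": [0,0,-1,0,0,0,0,0,0,-2,0,0,0,0,0,0,-3,0,0,0,0]}}

```text
time_s: 10.17
eef_pos: [532.5, -220.9, 57.3]
ee_rot: [3.138, -0.001, 3.101]
contact_force: [-1.6, 12.5, 6.0]
opening: -0.4
grasp_force: 6.5
```

Against the stop: 12 N, and y has stalled at about -221. Backing off and retreating.

Emit:
{"fn": "play_rows", "kwargs": {"series": [0,0,10,0,0,0,0,0,0,20,0,0,0,0,0,0,30,-20,0,0,0,0,0,30,-50,0,0,0,0,20,30,-80,0,0,0,0,50,30,-110,0,0,0,0,80,30,-140,0,0,0,0,100,40,-150,0,0,0,0,100,70,-150,0,0,0,0,100,100,-150,0,0,0]}}

```text
time_s: 11.0
eef_pos: [436.3, -120.0, 208.9]
ee_rot: [-3.141, 0.004, 3.095]
contact_force: [1.2, 0.7, 1.0]
opening: 0.1
grasp_force: 0.0
```

```bash
python3 - <<'E'
from cell import ctrl
from h import *
o=ctrl.observe();print(o["eef_pos"],o["ee_rot"],o["contact_force"],o["joint_positions"].round(2))
s=ctrl.capture("side")["pixels"];t=ctrl.capture("top")["pixels"]
cv2.imwrite("pics/g_s.png",s[:,:,::-1]);cv2.imwrite("pics/g_t.png",t[:,:,::-1])
for n,im,(u0,u1,v0,v1) in(("side",s,(295,360,190,260)),("top",t,(330,460,200,290))):
    m=cupfind(im)[v0:v1,u0:u1]; y,x=np.nonzero(m); print(n,len(x),(x.mean()+u0,y.mean()+v0) if len(x) else None)
for P in [(507,-307,30),(507,-304,30)]: print(P,proj("side",P),proj("top",P))
g=cv2.cvtColor(t,cv2.COLOR_RGB2GRAY)
for r in range(215,240,2): print(r,g[r,385:412].tolist())   # knob (dark) top view
print(proj("top",(534,-247,67)),proj("top",(534,-243,67)))
E
```

```text
[ 436.32937162 -119.98492147  208.91857088] [-3.14093293  0.00394448  3.09464377] [1.16286605 0.74126114 0.98736863] [-0.02  0.2   0.2   2.05 -0.05  0.89  1.73]
side 0 None
top 97 (np.float64(416.2061855670103), np.float64(244.1443298969072))
(507, -307, 30) [325.67627843 227.2282523 ] [421.05183335 246.5590265 ]
(507, -304, 30) [325.53502948 227.6595519 ] [419.72071758 246.53790353]
215 [103, 100, 100, 98, 99, 98, 97, 99, 100, 112, 140, 156, 163, 164, 179, 223, 240, 241, 234, 212, 208, 226, 240, 244, 246, 245, 245]
217 [102, 103, 101, 102, 103, 103, 101, 99, 103, 110, 132, 153, 158, 159, 181, 223, 240, 241, 232, 223, 226, 234, 242, 244, 244, 244, 239]
219 [101, 103, 103, 105, 101, 103, 104, 103, 101, 106, 126, 147, 158, 166, 182, 224, 242, 245, 245, 245, 245, 245, 245, 245, 245, 244, 238]
221 [105, 103, 105, 103, 104, 101, 104, 102, 103, 101, 112, 138, 157, 164, 182, 223, 239, 244, 244, 244, 244, 245, 244, 245, 245, 244, 238]
223 [105, 104, 103, 103, 104, 104, 104, 103, 98, 95, 123, 158, 177, 189, 203, 218, 226, 229, 233, 235, 236, 235, 236, 237, 237, 237, 229]
225 [103, 101, 102, 1
[... 412 characters left out ...]
 103, 106, 102, 102, 96, 83, 64, 49, 50, 73, 92, 101, 103, 103, 101, 103, 102, 103, 104, 103, 104, 104, 97]
233 [101, 102, 103, 103, 103, 102, 102, 100, 91, 76, 59, 46, 58, 84, 97, 104, 105, 106, 105, 102, 106, 104, 104, 104, 105, 108, 107]
235 [103, 102, 102, 104, 102, 104, 101, 98, 86, 73, 68, 73, 87, 98, 103, 105, 106, 105, 104, 107, 105, 106, 108, 119, 144, 164, 171]
237 [100, 103, 102, 101, 102, 103, 102, 97, 87, 83, 96, 102, 102, 106, 108, 105, 106, 105, 106, 106, 107, 120, 150, 190, 213, 219, 211]
239 [105, 103, 102, 103, 104, 104, 102, 95, 83, 78, 90, 99, 105, 108, 106, 106, 106, 107, 105, 110, 125, 166, 207, 219, 212, 205, 194]
[396.80509437 231.47397037] [394.98393044 231.44447186]
```

The knob is now seen at u≈395.8, so the slide has travelled about 110 to 112 mm, which agrees with the stop force. Going round to the dock.

Emit:
{"fn": "play_rows", "kwargs": {"series": [70,2,35,0,0,0,0,70,4,75,0,0,0,0,70,5,115,0,0,0,0,70,7,155,0,0,0,0,70,9,195,0,0,0,0,70,11,235,0,0,0,0,70,13,275,0,0,0,0,70,14,304,0,0,0,0,70,-20,305,0,0,0,0,70,-55,306,0,0,0,0,70,-90,307,0,0,0,0,70,-120,308,0,0,0,0]}}

```text
time_s: 12.1
eef_pos: [572.3, 183.0, 207.3]
ee_rot: [-3.141, 0.002, 3.099]
contact_force: [-0.4, 0.2, 0.1]
opening: 70.0
grasp_force: 0.0
```

Emit:
{"fn": "play_rows", "kwargs": {"series": [70,0,0,0,0,0,0,70,0,0,0,0,0,0]}}

```text
time_s: 12.27
eef_pos: [571.2, 182.5, 206.7]
ee_rot: [-3.141, 0.0, 3.097]
contact_force: [-0.6, -0.4, 0.3]
opening: 69.8
grasp_force: 0.0
```

```bash
python3 - <<'E'
from cell import ctrl
from h import *
o=ctrl.observe();print(o["eef_pos"],o["ee_rot"],o["joint_positions"].round(2),o["contact_force"])
print(delta(o["eef_pos"],o["ee_rot"],[610.5,184,139],[np.pi,0,np.pi-.043]))
E
```

```text
[571.20448548 182.47174174 206.65659438] [-3.14089517e+00  3.70224050e-04  3.09721793e+00] [-0.42  0.43  0.04  1.7  -0.02  1.01  1.14] [-0.56218402 -0.4336801   0.25784219]
(array([-39.2,   3.3,  67.7]), array([-0. ,  0. , -0.1]))
```

Emit:
{"fn": "play_rows", "kwargs": {"series": [70,-20,2,0,0,0,0,70,-39,3,0,0,0,0,70,-39,3,5,0,0,0,70,-39,3,30,0,0,0,70,-39,3,55,0,0,0,70,-39,3,68,0,0,0,70,-39,3,68,0,0,0,15,-39,3,68,0,0,0,15,-39,3,68,0,0,0,15,-39,3,68,0,0,0,15,-39,3,68,0,0,0,15,-39,3,68,0,0,0], "newtons": 80}}

```text
time_s: 13.27
eef_pos: [609.7, 184.3, 140.9]
ee_rot: [3.141, 0.002, 3.098]
contact_force: [-0.3, 0.6, 6.8]
opening: 26.2
grasp_force: 78.2
```

Emit:
{"fn": "play_rows", "kwargs": {"series": [15,0,0,0,0,0,0,15,0,0,0,0,0,0,15,0,0,0,0,0,0]}}

```text
time_s: 13.52
eef_pos: [609.8, 184.3, 140.8]
ee_rot: [3.141, 0.002, 3.098]
contact_force: [-0.9, -0.4, 7.9]
opening: 26.4
grasp_force: 78.3
```

Emit:
{"fn": "play_rows", "kwargs": {"series": [15,0,0,-10,0,0,0,15,0,0,-30,0,0,0,15,0,0,-60,0,0,0,15,0,0,-90,0,0,0,15,25,0,-95,0,0,0,15,60,0,-95,0,0,0,15,95,0,-95,0,0,0,15,130,0,-95,0,0,0,15,165,0,-95,0,0,0,15,190,-20,-95,0,0,0,15,200,-50,-95,0,0,0,15,200,-80,-95,0,0,0]}}

```text
time_s: 14.52
eef_pos: [402.8, 113.1, 235.0]
ee_rot: [3.141, -0.0, 3.103]
contact_force: [1.0, -0.6, -2.1]
opening: 26.3
grasp_force: 78.8
```

Emit:
{"fn": "play_rows", "kwargs": {"series": [15,0,-20,0,0,0,0,15,0,-20,0,0,0,0]}}

```text
time_s: 14.68
eef_pos: [404.1, 88.7, 235.0]
ee_rot: [-3.14, 0.0, 3.094]
contact_force: [0.4, -0.3, -2.7]
opening: 26.4
grasp_force: 78.8
```

```bash
cat >> h.py <<'E'
psi=-.043
xs=np.array([np.cos(psi),np.sin(psi),0]); ys=np.array([-np.sin(psi),np.cos(psi),0]); zs=np.array([0,0,1.])
b=np.cos(np.pi/6)*zs-np.sin(np.pi/6)*xs
mouth=np.array([461,-303.4,138.]); L=37.8
Rt=Ro.from_matrix(np.c_[np.cross(ys,-b),ys,-b]).as_euler("xyz")
E
python3 - <<'E'
from cell import ctrl
from h import *
o=ctrl.observe();print(o["eef_pos"],o["ee_rot"],o["joint_positions"].round(2),o["contact_force"],o["opening"],o["grasp_force"])
T=mouth+(L+95+25)*b; print(T,Rt,delta(o["eef_pos"],o["ee_rot"],T,Rt))
E
```

```text
[404.05234252  88.7393803  235.01307345] [-3.14046993e+00  1.30521669e-04  3.09366442e+00] [-0.4   0.11  0.06  2.08 -0.01  0.95  1.18] [ 0.38608097 -0.28577912 -2.68390325] 26.397475135799123 78.76382355345413
[ 382.17293181 -300.00834542  274.65880872] [3.14159265 0.52359878 3.09859265] (array([   3.2, -389.4,  -39.2]), array([ -0.1, -30. ,  -0.3]))
```

Emit:
{"fn": "play_rows", "kwargs": {"series": [15,0,-30,-5,0,0,0,15,0,-65,-10,0,-2,0,15,0,-100,-15,0,-5,0,15,1,-135,-20,0,-8,0,15,1,-170,-25,0,-11,0,15,1,-205,-30,0,-14,0,15,2,-240,-35,0,-17,0,15,2,-275,-39,0,-20,0,15,3,-310,-39,0,-23,0,15,3,-345,-39,0,-26,0,15,3,-375,-39,0,-29,0,15,3,-389,-39,0,-30,0]}}

```text
time_s: 15.68
eef_pos: [385.0, -290.9, 273.8]
ee_rot: [3.138, 0.518, 3.096]
contact_force: [0.7, 0.2, -2.7]
opening: 26.1
grasp_force: 79.0
```

Emit:
{"fn": "play_rows", "kwargs": {"series": [15,0,0,0,0,0,0,15,0,0,0,0,0,0]}}

```text
time_s: 15.85
eef_pos: [384.8, -290.7, 273.3]
ee_rot: [3.137, 0.515, 3.093]
contact_force: [-0.4, 0.7, -2.6]
opening: 25.9
grasp_force: 79.0
```

```bash
python3 - <<'E'
from cell import ctrl
from h import *
o=ctrl.observe();print(o["eef_pos"],o["ee_rot"],o["joint_positions"].round(2),o["contact_force"],o["opening"])
T=mouth+(L+95+25)*b; print(delta(o["eef_pos"],o["ee_rot"],T,Rt))
R=Ro.from_euler("xyz",o["ee_rot"])
tip=o["eef_pos"]+R.apply([0,0,L+95]); print("tip",tip,"want",mouth+25*b)
for n in("side","top"):
    im=ctrl.capture(n)["pixels"];cv2.imwrite(f"pics/i_{n}.png",im[:,:,::-1]); 
    old=cv2.cvtColor(cv2.imread(f"pics/g_{n[0]}.png"),cv2.COLOR_BGR2GRAY).astype(int)
    g=cv2.cvtColor(im,cv2.COLOR_RGB2GRAY).astype(int)
    p=proj(n,tip).round().astype(int); print(n,proj(n,tip),proj(n,tip-b*0+20*b),"mouth",proj(n,mouth))
    D=np.abs(g-old)
    for r in range(p[1]-14,p[1]+15): print(r,"".join(f"{v:4d}" for v in g[r,p[0]-14:p[0]+15]),"|","".join("#" if v>25 else "." for v in D[r,p[0]-14:p[0]+15]))
    print("cols",p[0]-14)
E
```

```text
[ 384.79131224 -290.74754811  273.28766857] [3.1367888  0.51450461 3.09273357] [-0.15 -0.06  0.93  2.25 -0.53  0.61  2.7 ] [-0.39288216  0.70489473 -2.58545136] 25.871738340148337
(array([ 1.2, -9.4, -2.3]), array([ 0.1, -0.5, -0.3]))
tip [ 450.09509289 -293.30206121  157.68174011] want [ 448.51155447 -302.86266562  159.65063509]
side [346.64570053 189.03087374] [350.52781399 183.43275797] mouth [342.82946953 194.06386571]
175   86  82  80  78  76  74  76  77  75  69  69  71  71  74  73  71  67  69  76  85  80  64  59  60  60  61  62  62  63 | ..........####....###........
176   86  81  82  83  82  82  81  80  77  75  74  76  74  74  71  69  71  77  88  93  82  68  61  61  63  63  62  63  63 | ..........####...#####.......
177   86  83  83  83  86  87  87  85  80  77  77  78  78  75  73  71  77  86  89  87  81  72  65  63  62  64  62  63  62 | ...........###...#####.......
178   90  89  88  89  96 102  97  90  84  80  81  79  76  73  74  78  86  88  84  81  88  81  69  63  64  64  64  63  64 | .......##.......######.......
179   86  88  89  92  98 102  98  92  89  88  87  85  80  79 
[... 7612 characters left out ...]
 79  85  93  96  98  98  99 103 107 110 110 111 | ...............##############
276   32  28  25  28  28  27  36  35  29  31  30  31  32  33  41  49  61  66  69  73  81  80  86  88  94  97  99 102  92 | ................#############
277   28  25  25  30  25  31  33  33  33  35  33  36  38  36  39  45  53  54  57  67  78  85  97 103 106 113 115 109 103 | ...................##########
278   25  25  27  33  31  32  34  37  36  41  45  45  46  45  44  47  44  49  57  74  86  92  93  91  96 103 106 106 102 | ...................##########
279   23  27  30  30  27  32  36  38  43  48  51  49  52  48  50  49  49  53  63  70  76  80  85  89  95  95 102  98  96 | ....................#########
cols 413
```

The wrist's last joint is near its limit at 2.70. The probe is round, so I turn the tool about its own axis by +50° to free the joint. The mouth estimate becomes y≈-302.

```bash
sed -i 's/^mouth=.*/mouth=np.array([461,-302.,138.]); L=37.8/' h.py; cat >> h.py <<'E'
Rt2=(Ro.from_euler("xyz",Rt)*Ro.from_euler("z",50,degrees=True)).as_euler("xyz")
E
python3 - <<'E'
from cell import ctrl
from h import *
o=ctrl.observe()
print(delta(o["eef_pos"],o["ee_rot"],mouth+(L+95+25)*b,Rt2))
E
```

```text
(array([  2.3, -11.1,  -3.2]), array([ 0. , -0.7, 50. ]))
```

Emit:
{"fn": "play_rows", "kwargs": {"series": [15,0,0,-3,0,0,6,15,0,0,-3,0,0,12,15,0,0,-3,0,0,18,15,0,-2,-3,0,0,24,15,1,-4,-3,0,0,30,15,1,-6,-3,0,0,36,15,2,-8,-3,0,-0.5,42,15,2,-11,-3,0,-0.7,48,15,2,-11,-3,0,-0.7,50,15,2,-11,-3,0,-0.7,50]}}

```text
time_s: 16.78
eef_pos: [382.7, -298.4, 274.6]
ee_rot: [2.724, 0.327, 2.156]
contact_force: [0.5, 0.2, -1.1]
opening: 25.9
grasp_force: 79.0
```

Emit:
{"fn": "play_rows", "kwargs": {"series": [15,0,0,0,0,0,0,15,0,0,0,0,0,0,15,0,0,0,0,0,0]}}

```text
time_s: 17.03
eef_pos: [382.2, -299.6, 274.7]
ee_rot: [2.725, 0.329, 2.157]
contact_force: [0.0, 1.1, -1.2]
opening: 26.0
grasp_force: 79.0
```

```bash
cat > st.py <<'E'
from cell import ctrl
from h import *
import sys
d=float(sys.argv[1])  # wanted tip height above the mouth along bore
np.set_printoptions(precision=2,suppress=True)
o=ctrl.observe();R=Ro.from_euler("xyz",o["ee_rot"])
tip=o["eef_pos"]+R.apply([0,0,L+95]); w=tip-mouth
print("tip in holder xyz",w@np.cross(ys,b),w@ys,w@b,"tilt",np.degrees(np.arccos(-R.apply([0,0,1])@b)))
print("F",o["contact_force"],"along b",o["contact_force"]@b,"grip",o["opening"],o["grasp_force"],"q",o["joint_positions"])
print(delta(o["eef_pos"],o["ee_rot"],mouth+(L+95+d)*b,Rt2))
E
python3 st.py 5
```

```text
tip in holder xyz 0.23672872120495114 -1.0808662426037623 24.998985789014412 tilt 0.101514674988642
F [ 0.04  1.12 -1.18] along b -1.0188065587289858 grip 25.995717655902347 79.00780427036807 q [-0.06 -0.04  0.87  2.24 -0.59  0.62  1.9 ]
(array([ 0.8,  0.6, 20. ]), array([0. , 0.1, 0.1]))
```

Emit:
{"fn": "play_rows", "kwargs": {"series": [15,0.5,0.5,8,0,0,0,15,0.5,0.5,16,0,0,0,15,0.5,0.5,21,0,0,0,15,0.5,0.5,24,0,0,0,15,0.5,0.5,27,0,0,0,15,0.5,0.5,27,0,0,0]}}

```text
time_s: 17.53
eef_pos: [395.6, -299.8, 250.9]
ee_rot: [2.725, 0.329, 2.155]
contact_force: [-0.8, -0.8, -1.7]
opening: 25.9
grasp_force: 79.0
```

```bash
python3 st.py -10
```

```text
tip in holder xyz -0.09387722869417836 -0.8282789711540158 -2.33608660407239 tilt 0.09450229949177026
F [-0.78 -0.78 -1.74] along b -1.1326409186225344 grip 25.94040632981844 79.03105976467486 q [-0.06  0.05  0.89  2.26 -0.76  0.6   2.06]
(array([0.4, 0.6, 7.7]), array([-0. ,  0.1, -0. ]))
```

Emit:
{"fn": "play_rows", "kwargs": {"series": [15,0,0,3,0,0,0,15,0,0,6,0,0,0,15,0,0,9,0,0,0,15,0,0,11,0,0,0,15,0,0,11,0,0,0]}}

```text
time_s: 17.95
eef_pos: [401.0, -300.2, 241.3]
ee_rot: [2.725, 0.329, 2.155]
contact_force: [1.2, 0.1, -1.9]
opening: 26.3
grasp_force: 79.0
```

```bash
python3 st.py -20
```

```text
tip in holder xyz -0.17100098416467624 -1.0126573325998671 -13.309277179519858 tilt 0.10525816797735105
F [ 1.19  0.05 -1.9 ] along b -2.241024646616774 grip 26.25870134876735 79.0315126843052 q [-0.04  0.08  0.89  2.27 -0.83  0.6   2.13]
(array([0.4, 0.7, 6.7]), array([-0. ,  0.1, -0. ]))
```

No contact at a nominal 13 mm inside, so the rod is in the bore. Continuing.

Emit:
{"fn": "play_rows", "kwargs": {"series": [15,0,0,4,0,0,0,15,0,0,8,0,0,0,15,0,0,12,0,0,0,15,0,0,15,0,0,0,15,0,0,15,0,0,0]}}

```text
time_s: 18.37
eef_pos: [408.6, -300.5, 228.0]
ee_rot: [2.725, 0.328, 2.155]
contact_force: [0.0, -0.2, -2.5]
opening: 25.9
grasp_force: 79.0
```

```bash
python3 st.py -45
```

```text
tip in holder xyz -0.3181238894562419 -0.9228366962861284 -28.62592246791465 tilt 0.08814506373083666
F [ 0.02 -0.18 -2.51] along b -2.191348621356115 grip 25.948595999050553 79.03309758345131 q [-0.02  0.13  0.87  2.27 -0.92  0.59  2.22]
(array([ 0.3,  0.8, 16.4]), array([-0. ,  0.1, -0. ]))
```

Emit:
{"fn": "play_rows", "kwargs": {"series": [15,0,0,3,0,0,0,15,0,0,6,0,0,0,15,0,0,9,0,0,0,15,0,0,11,0,0,0]}}

```text
time_s: 18.7
eef_pos: [414.2, -300.9, 218.9]
ee_rot: [2.725, 0.329, 2.155]
contact_force: [-0.6, -0.1, -2.2]
opening: 25.9
grasp_force: 79.0
```

Emit:
{"fn": "play_rows", "kwargs": {"series": [15,0,0,2,0,0,0,15,0,0,4,0,0,0,15,0,0,6,0,0,0]}}

```text
time_s: 18.95
eef_pos: [417.1, -301.1, 213.9]
ee_rot: [2.725, 0.329, 2.154]
contact_force: [-0.8, 0.2, -1.5]
opening: 26.0
grasp_force: 79.0
```

```bash
python3 st.py -60
```

```text
tip in holder xyz 0.173105264624148 -1.2900787643142586 -45.10178691180218 tilt 0.1391228303483343
F [-0.84  0.2  -1.52] along b -0.8891396877195337 grip 26.03785777749305 79.03222201683093 q [ 0.01  0.17  0.84  2.28 -1.01  0.59  2.3 ]
(array([ 0.8,  0.7, 14.9]), array([-0. ,  0.1, -0. ]))
```

Emit:
{"fn": "play_rows", "kwargs": {"series": [15,1,0,0,0,0,0,15,2,0,0,0,0,0,15,3,0,0,0,0,0,15,3,0,0,0,0,0]}}

```text
time_s: 19.28
eef_pos: [415.2, -298.5, 213.1]
ee_rot: [2.725, 0.329, 2.154]
contact_force: [0.0, -0.2, -1.7]
opening: 26.5
grasp_force: 79.0
```

Emit:
{"fn": "play_rows", "kwargs": {"series": [15,-1.5,0,0,0,0,0,15,-3,0,0,0,0,0,15,-3,2,0,0,0,0,15,-3,3,0,0,0,0,15,-3,3,0,0,0,0]}}

```text
time_s: 19.7
eef_pos: [419.4, -299.1, 215.4]
ee_rot: [2.725, 0.329, 2.155]
contact_force: [0.1, -0.4, -1.7]
opening: 26.2
grasp_force: 79.0
```

```bash
python3 st.py -60; python3 - <<'E'
from cell import ctrl
from h import *
for n in("side","top"):
    im=ctrl.capture(n)["pixels"];cv2.imwrite(f"pics/j_{n}.png",im[:,:,::-1])
    old=cv2.imread(f"pics/g_{n[0]}.png"); D=np.abs(im[:,:,::-1].astype(int)-old).max(2)
    p=proj(n,mouth).round().astype(int); print(n,p,"cols from",p[0]-24)
    for r in range(p[1]-22,p[1]+22): print(r,"".join("#" if v>60 else "+" if v>25 else "." for v in D[r,p[0]-24:p[0]+40]))
E
```

```text
tip in holder xyz 2.763756862914459 0.8785410640331897 -44.939259230101996 tilt 0.13332290487563853
F [ 0.14 -0.39 -1.7 ] along b -1.5504837820233932 grip 26.158587504140762 79.03237994934898 q [ 0.    0.17  0.84  2.28 -1.    0.58  2.29]
(array([ 0.8, -2.7, 15.1]), array([ 0. ,  0.1, -0. ]))
side [343 194] cols from 319
172 ..............++#########+...+##+..+##+.........++..............
173 ............++##########+....+###+++#++...+++..+++..............
174 ..........++###########+.+++.+#######+...++++..++...............
175 .........++######++++++.++++..+#####+....+++..++................
176 .........+++++++++..++..++++..++####+....++..++.................
177 .........+++++...........+++...+++++........+++.................
178 .....................++.......++++++........++..................
179 .....................+++....++++++++............................
180 .....................+++++.++++++.+.............................
181 .....................++++..++++++...............................
182 ......................++....+++++...............................
183 ...............
[... 4621 characters left out ...]
..........
273 ...............+++++####+++........++++++++.....................
274 ..................++#####++.........++++++......................
275 ..................++######+.........+++++.......................
276 ..................++#######+.........++++.......................
277 ..................+++######++........++++.......................
278 .....................++#####+.........+++.......................
279 ......................+#####++..................................
280 ......................++####++..................................
281 .......................+####++..................................
282 ........................+###+...................................
```

```bash
python3 - <<'E'
from h import *
from cell import ctrl
im=ctrl.observe()
o=im; R=Ro.from_euler("xyz",o["ee_rot"]); z=R.apply([0,0,1])
for n,box in(("side",(300,400,110,225)),("top",(385,480,225,330))):
    a=cv2.imread(f"pics/j_{n}.png").astype(int); old=cv2.imread(f"pics/{n}0.png").astype(int); D=np.abs(a-old).max(2); g=a.mean(2)
    print(n,"tcp",proj(n,o["eef_pos"]),"collar",proj(n,o["eef_pos"]+L*z),"tip",proj(n,o["eef_pos"]+(L+95)*z),"mouth",proj(n,mouth))
    u0,u1,v0,v1=box
    print("cols",u0)
    for r in range(v0,v1,2): print(r,"".join(" .:-=+*#%@"[min(9,int(g[r,u]/26))] if D[r,u]>18 else " " for u in range(u0,u1)))
E
```

```text
side tcp [359.12488685 169.22229005] collar [351.64129458 179.9955854 ] tip [333.58067218 205.99545448] mouth [342.77470195 194.24623955]
cols 300
110                                                                                      =-:----------::
112                                                                                       +=----------::
114                                                                                         +-:::------:
116                                                                                 +==       +-:::::---
118                                                                               +=::=   +=+++++=-:::::
120                                                                              +-::.:=    +==++++=-:::
122                                                                                :...:- +*++  ===++==-
124                                                                                       -==++= =====++
126                                                                                          --= =======
128     
[... 9882 characters left out ...]

317                                           %*+=--::::::::::::---:--------------------------:::--
319                                           #+=--::::::::::::::-:---------------------------::::-
321                                           *+=-::::::::::::::::-::--------------------------:::.
323                                           *=-:::::::::::::::::::----------------------------::.
325                                           #+-::::::::::::::::::::----------------------------::
327                                           %*=:::..::::::::::::::::-----------------------------
329                                            #=::...::::::::::::::::::---------------------------
```

```bash
python3 - <<'E'
from h import *
np.set_printoptions(precision=1,suppress=True)
print("A",tri(np.array([464.5,233]),np.array([330,175])),"B",tri(np.array([453,257]),np.array([351,165.5])))
for n,box in(("side",(310,410,110,200)),("top",(400,500,215,300))):
    a=cv2.imread(f"pics/i_{n}.png").astype(int); old=cv2.imread(f"pics/{n}0.png").astype(int); D=np.abs(a-old).max(2); g=a.mean(2)
    u0,u1,v0,v1=box
    print(n,"cols",u0)
    for r in range(v0,v1,2): print(r,"".join(" .:-=+*#%@"[min(9,int(g[r,u]/26))] if D[r,u]>18 else " " for u in range(u0,u1)))
E
```

```text
A (array([ 512.3, -368.5,  168.7]), np.float64(1.2224352719708627)) B (array([ 454.8, -332.8,  213.9]), np.float64(2.28473521474877))
side cols 310
110                                                                            =-:::::::.:..............
112                                                                             =-:::::.................
114                                                                              +=::...................
116                                                                                +=::.................
118                                                                                +=-:.................
120                                                                            +-:::::..................
122                                                                            -::::::..................
124                                                                                  :.....:==+==-::...-
126                                                                            .      ::...:-+     +++++
128    
[... 7562 characters left out ...]
   
287                          :=+*+=-:------==----=+*+-                                                  
289                           -=**+=::--=======---+**+-                                                 
291                            -=++=--==+++++++==--+**=-                                                
293                   . .           :-==++++++++==--==-                                                 
295                 :::..      .     :--=+++++++==-                                                     
297               :::::        ....     :-==+++===- ..                                                  
299               :::          ....       --=====-  ..           .
```

```bash
python3 - <<'E'
from h import *
from cell import ctrl
np.set_printoptions(precision=1,suppress=True)
o=ctrl.observe()
def ana(p,r,tip,col):
    R=Ro.from_euler("xyz",r); 
    for n,q in(("tip",tip),("col",col)):
        P,e=tri(*map(np.array,q)); print(n,P,round(e,1),"in tool",R.inv().apply(P-p))
print("i");ana(np.array([384.8,-290.7,273.3]),[3.1368,.5145,3.0927],((434.5,230.5),(326.5,161)),((441,268.5),(357,150)))
print("j");ana(o["eef_pos"],o["ee_rot"],((465,232),(329,176)),((450,259),(353,165)))
# mushroom now vs start, by template
t0=cv2.imread("pics/top0.png");t=cv2.imread("pics/j_top.png");s0=cv2.imread("pics/side0.png");s=cv2.imread("pics/j_side.png")
for a,bb,(u,v) in((t0,t,(196,227)),(s0,s,(287,281)),(t0,t,(193,183)),(t0,t,(300,277))):
    tp=a[v-9:v+10,u-9:u+10]; w=bb[v-25:v+26,u-25:u+26]; print(u,v,[x for x in cv2.minMaxLoc(cv2.matchTemplate(w,tp,cv2.TM_CCOEFF_NORMED))[1::2]],"ref (16,16)")
E
```

```text
i
tip [ 507.8 -293.5  234.2] 0.1 in tool [-87.8   2.8  94.6]
col [ 429.8 -296.4  269.7] 0.5 in tool [-37.6  -3.6  25.4]
j
tip [ 515.2 -370.7  164.6] 1.2 in tool [-90.2   3.1  93.5]
col [ 449.8 -325.9  218.2] 2.5 in tool [-38.    5.9  13.4]
196 227 [0.8740346431732178, (16, 18)] ref (16,16)
287 281 [0.972210168838501, (17, 16)] ref (16,16)
193 183 [0.6581571698188782, (17, 21)] ref (16,16)
300 277 [0.9972710609436035, (16, 16)] ref (16,16)
```

The rod had brushed the other probe's head on the way out of the dock. That head moved only about 4 mm, which is within the limit. But the tall probe pivoted about 44° in the grasp about the finger axis. I can compensate with the tool tilt: keep the finger axis along the stand's y and lean the tool about 14° the other way.

```bash
cat > st2.py <<'E'
from cell import ctrl
from h import *
import sys
d=float(sys.argv[1]); th=float(sys.argv[2]) if len(sys.argv)>2 else 44.3; al=float(sys.argv[3]) if len(sys.argv)>3 else 0
np.set_printoptions(precision=2,suppress=True)
H=34.8
RT=Ro.from_rotvec(np.radians(al)*b)*Ro.from_euler("xyz",Rt)*Ro.from_euler("y",th,degrees=True)
a=np.array([-np.sin(np.radians(th)),0,np.cos(np.radians(th))])
def tcp(dd): return mouth+(H+95+dd)*b-RT.apply([0,0,3.])
o=ctrl.observe();R=Ro.from_euler("xyz",o["ee_rot"])
tip=o["eef_pos"]+R.apply(np.array([0,0,3.])+(H+95)*a); w=tip-mouth
print("pos",o["eef_pos"],"t",o["time_s"]); print("tip in holder xyz",w@np.cross(ys,b),w@ys,w@b,"tilt",np.degrees(np.arccos(np.clip(-R.apply(a)@b,-1,1))))
f=o["contact_force"];print("F holder",f@np.cross(ys,b),f@ys,f@b,"grip",o["opening"],o["grasp_force"],"q",o["joint_positions"])
print("target",tcp(d),RT.as_euler("xyz"),delta(o["eef_pos"],o["ee_rot"],tcp(d),RT.as_euler("xyz")))
print("unit +b (out of bore) in tool axes",R.inv().apply(b))
E
python3 st2.py 40
```

```text
pos [ 419.15 -299.16  215.25] t 19.8
tip in holder xyz 60.694930230541786 -68.59809208082206 -7.824317045147662 tilt 44.42977983622072
F holder -0.9796563286695517 0.4873878550482343 -2.4634473311384344 grip 26.108060856061254 79.03237099642865 q [ 0.    0.17  0.84  2.28 -1.    0.58  2.29]
target [ 376.92 -298.38  287.96] [ 3.14 -0.25  3.1 ] (array([ -0.8,  -0.8, -84.1]), array([ 19.3,  41.5, -47.5]))
unit +b (out of bore) in tool axes [-0.  0. -1.]
```

Emit:
{"fn": "play_rows", "kwargs": {"series": [15,0,0,-30,0,0,0,15,0,0,-60,0,0,0,15,0,0,-84,2,4,-5,15,0,0,-84,4,8,-10,15,0,0,-84,6,12,-14,15,0,0,-84,8,16,-19,15,0,0,-84,10,21,-24,15,0,0,-84,12,25,-29,15,0,0,-84,14,29,-33,15,0,0,-84,15,33,-38,15,0,0,-84,17,37,-43,15,0,0,-84,19,41,-47]}}

```text
time_s: 20.8
eef_pos: [377.2, -297.7, 288.1]
ee_rot: [3.141, -0.243, 3.093]
contact_force: [0.1, -0.4, -3.0]
opening: 26.2
grasp_force: 79.2
```

```bash
python3 st2.py 40
```

```text
pos [ 377.23 -297.69  288.08] t 20.8
tip in holder xyz 1.1317272075592832 0.4675049413315361 39.95345190327391 tilt 0.3758488775550435
F holder -1.3813631921368263 -0.43727450071915563 -2.7058062100142117 grip 26.16522031335339 79.23465331143234 q [-0.12  0.35  0.82  1.77 -0.11  1.33  2.25]
target [ 376.92 -298.38  287.96] [ 3.14 -0.25  3.1 ] (array([ 0.2, -0.7,  0.2]), array([ 0.1,  0.4, -0.3]))
unit +b (out of bore) in tool axes [ 0.69 -0.   -0.72]
```

```bash
cat > asc.py <<'E'
from cell import ctrl
from h import *
import sys
tag=sys.argv[1]; boxes=eval(sys.argv[2])
for P,l in((mouth+40*b,"tip"),(mouth+80*b,"mid"),(mouth+135*b,"collar"),(mouth,"mouth")): print(l,proj("side",P).round(1),proj("top",P).round(1))
for n,(u0,u1,v0,v1) in boxes.items():
    a=ctrl.capture(n)["pixels"][:,:,::-1]; cv2.imwrite(f"pics/{tag}_{n}.png",a); a=a.astype(int); old=cv2.imread(f"pics/{n}0.png").astype(int)
    D=np.abs(a-old).max(2); g=a.mean(2); print(n,"cols",u0)
    for r in range(v0,v1): print(r,"".join(" .:-=+*#%@"[min(9,int(g[r,u]/26))] if D[r,u]>18 else " " for u in range(u0,u1)))
E
python3 asc.py k "dict(side=(330,400,140,200),top=(405,460,255,315))"
```

```text
tip [350.4 183.2] [432.3 268.8]
mid [358.3 171.8] [435.8 277.2]
collar [369.5 155.8] [441.1 289.6]
mouth [342.8 194.2] [429. 261.]
side cols 330
140                                        -:....... ----                 
141                                        --:::...  ==--                 
142                                          --:... -==-                  
143                                             :.:. ==-                  
144                                       ----=- .:. ==-                  
145                                       ------  .. ==-                  
146                                      -------:  . -==                  
147                                       -------  . -==-                 
148                                    --- ------  . -==-                 
149                                    --- --:---: :. ==-                 
150                                    ---  ::---: .. ==-                 
151                                     --  :::--: .. -==                 
152                                :=++     :::--:   -=
[... 6457 characters left out ...]
-=--------------------------------------
304 ------=---=====----------------------------------------
305 ------======---==--------------------------------------
306 :------==---=--==--------------------------------------
307  ::------==--=-----------------------------------------
308 : ::----=--------=-------------------------------------
309 :::::--------------------------------------------------
310 :::::::------------------------------------------------
311 -:::::::-----------------------------------------------
312 -::::::::----------------------------------------------
313 -    :: :     -----      -  - - - ---------------------
314 -:::::::::::----------------------- ---------------  --
```

```bash
cat > fit.py <<'E'
from h import *
from cell import ctrl
import sys
np.set_printoptions(precision=2,suppress=True)
def rodline(tag,r0,r1):
    a=cv2.imread(f"pics/{tag}_side.png").astype(int); old=cv2.imread("pics/side0.png").astype(int); D=np.abs(a-old).max(2).astype(float)
    pts=[]
    for r in range(r0,r1):
        w=D[r,335:385].copy(); w[w<18]=0
        c=int(np.argmax(np.convolve(w,np.ones(7),"same"))); sl=slice(max(0,c-6),c+7); ww=w[sl]
        pts.append((r,(np.arange(50)[sl]*ww).sum()/ww.sum()+335))
    pts=np.array(pts); k=np.polyfit(pts[:,0],pts[:,1],1); res=pts[:,1]-np.polyval(k,pts[:,0])
    print("slope",k[0],"u@175",np.polyval(k,175),"rms",res.std()); return k
if __name__=="__main__":
    tag,r0,r1=sys.argv[1],int(sys.argv[2]),int(sys.argv[3]); k=rodline(tag,r0,r1)
    o=ctrl.observe();R=Ro.from_euler("xyz",o["ee_rot"]);G=o["eef_pos"]+R.apply([0,0,3.])
    for th in range(34,50,2):
        a=np.array([-np.sin(np.radians(th)),0,np.cos(np.radians(th))]); p,q=[proj("side",G+R.apply(a)*s) for s in(50,125)]
        s=(q[0]-p[0])/(q[1]-p[1]); print(th,"slope",round(s,3),"u@175",round(p[0]+s*(175-p[1]),2),"tip",proj("side",G+R.apply(a)*129.8))
E
python3 fit.py k 164 184
```

```text
slope -0.5425704654878689 u@175 355.91116320539356 rms 0.23694881879429597
34 slope -0.457 u@175 362.43 tip [356.62 187.73]
36 slope -0.501 u@175 361.15 tip [355.13 187.04]
38 slope -0.546 u@175 359.83 tip [353.66 186.3 ]
40 slope -0.593 u@175 358.46 tip [352.22 185.51]
42 slope -0.643 u@175 357.03 tip [350.8  184.68]
44 slope -0.694 u@175 355.53 tip [349.42 183.81]
46 slope -0.748 u@175 353.96 tip [348.06 182.88]
48 slope -0.805 u@175 352.31 tip [346.74 181.92]
```

```bash
python3 - <<'E'
from h import *
from cell import ctrl
np.set_printoptions(precision=2,suppress=True)
a=cv2.imread("pics/i_side.png").astype(int); old=cv2.imread("pics/side0.png").astype(int); D=np.abs(a-old).max(2).astype(float)
pi=[]
for u in range(329,348):
    w=D[145:170,u].copy(); w[w<18]=0; c=int(np.argmax(np.convolve(w,np.ones(5),"same"))); sl=slice(max(0,c-4),c+5); pi.append((u,(np.arange(25)[sl]*w[sl]).sum()/w[sl].sum()+145))
pi=np.array(pi); print("i line",np.polyfit(pi[:,0],pi[:,1],1), pi[[0,9,18]])
o=ctrl.observe()
poses={"i":(np.array([384.8,-290.7,273.3]),[3.1368,.5145,3.0927]),"k":(o["eef_pos"],o["ee_rot"])}
ki=np.polyfit(pi[:,0],pi[:,1],1)
def pt(p,th,e,s,x):   # point at distance x before the tip
    P,r=poses[p];R=Ro.from_euler("xyz",r);th=np.radians(th)
    A=np.array([-np.sin(th),0,np.cos(th)]);N=np.array([-np.cos(th),0,-np.sin(th)])
    return P+R.apply(np.array([0,0,3.])+e*N+(129.8+s-x)*A)
kk=(-0.54257,355.911)
def f(v):
    th,e,s,du,dv=v; d=np.array([du,dv]); r=[]
    for x in(15,40,60):
        q=proj("side",pt("i",th,e,s,x))+d; r.append((q[1]-np.polyval(ki,q[0]))/.4)
        q=proj("side",pt("k",th,e,s,x))+d; r.append((q[0]-(kk[1]+kk[0]*(q[1]-175)))/.4)
    q=proj("side",pt("i",th,e,s,0))+d; r.append((q[0]-326)/.8)
    q=proj("side",pt("k",th,e,s,0))+d; r.append((q[1]-185.7)/.8)
    q=proj("top",pt("i",th,e,s,0)); r.append((q[1]-230)/1.2)
    return r+[du/.8,dv/.8]
s=least_squares(f,[40,3,0,0,0]); print(s.x,s.cost,np.sqrt(np.diag(np.linalg.inv(s.jac.T@s.jac)))); print(s.fun)
E
```

```text
i line [ -0.26 243.88] [[329.   159.92]
 [338.   157.49]
 [347.   155.49]]
[38.84  9.1   2.01  0.63 -0.5 ] 3.73547449878787 [1.24 2.63 1.66 0.48 0.6 ]
[ 1.44 -0.58  0.42 -0.21 -0.41  0.08 -0.12 -1.5  -1.18  0.78 -0.62]
```

```bash
python3 - <<'E'
import re
s=open("st2.py").read()
s=s.replace("else 44.3","else 38.8").replace("H=34.8","H=34.8; E=9.; S=2.")
s=s.replace("def tcp(dd): return mouth+(H+95+dd)*b-RT.apply([0,0,3.])","N=np.array([-np.cos(np.radians(th)),0,-np.sin(np.radians(th))]); off=np.array([0,0,3.])+E*N+(H+95+S)*a\ndef tcp(dd): return mouth+dd*b-RT.apply(off)")
s=s.replace("R.apply(np.array([0,0,3.])+(H+95)*a)","R.apply(off)")
open("st2.py","w").write(s)
E
python3 st2.py 30; python3 - <<'E'
from h import *
np.set_printoptions(precision=1,suppress=True)
h=mouth-16*b-17*ys
for l,P in(("plunger knob",mouth-32*b+35*ys),("lever grip",h-72*ys),("lever end",h-95*ys),("hinge",h),("rim back",mouth+19*np.cross(ys,b)),("rim front",mouth-19*np.cross(ys,b)),("rim left",mouth+19*ys),("rim right",mouth-19*ys)):
    print(l,proj("side",P),proj("top",P))
t=cv2.cvtColor(cv2.imread("pics/top0.png"),6); s=cv2.cvtColor(cv2.imread("pics/side0.png"),6)
print("side cols 328");
for r in range(180,216): print(r,"".join(f"{v:4d}" for v in s[r,328:358]))
E
```

```text
pos [ 379.33 -295.78  286.81] t 20.9
tip in holder xyz -1.4148379707589918 2.703714105574349 35.565388019962136 tilt 5.139449378265696
F holder -0.35617909080874577 0.49013052937392154 -0.8246446137166602 grip 26.509700621198537 79.20725540549029 q [-0.12  0.36  0.82  1.77 -0.12  1.33  2.25]
target [ 372.85 -298.21  276.59] [ 3.14 -0.15  3.1 ] (array([ 3.7, -2.7, 11.4]), array([ 0.1, -5.1, -0.2]))
unit +b (out of bore) in tool axes [ 0.69 -0.   -0.72]
plunger knob [334.7 207.6] [409.9 254.1]
lever grip [344.5 187.5] [470.4 260.5]
lever end [345.6 184.8] [481.4 261.1]
hinge [340.7 196.4] [435.9 258.5]
rim back [337.1 190.5] [430.2 252.4]
rim front [348.5 197.9] [427.9 269.4]
rim left [341.7 196.7] [419.8 260.4]
rim right [343.8 191.8] [438.2 261.5]
side cols 328
180   71  74  76  76  77  77  79  83  85  88  90  92  91  93  94  94  93  92  91  95  98  93  84  77  73  71  67  63  61  63
181   67  76  79  75  69  66  68  70  72  74  75  76  77  80  83  84  85  87  88  93  91  86  78  73  68  63  60  59  60  61
182   63  70  72  69  65  62  62  65  69  73  70  68  70  70  71  73  77  76  
[... 3471 characters left out ...]
 64 108 142 155 160 165 169 171 172 174 175 175 176 176 175 175 172 165 146
211   59  59  58  58  59  56  51  42  36  37  49  85 125 150 161 166 167 169 170 171 173 175 176 177 173 169 167 163 149 118
212   57  57  58  57  56  58  57  54  52  52  60  88 120 142 159 165 162 161 163 164 165 167 172 174 162 145 134 127 109  79
213   57  58  56  57  56  58  58  58  59  62  65  77  94 110 128 134 128 127 130 131 129 131 137 140 123 100  83  77  69  58
214   59  59  59  56  56  57  59  58  62  62  64  65  69  74  81  83  81  82  83  83  80  80  83  85  77  63  57  56  60  60
215   60  59  60  60  57  59  58  60  59  60  61  59  58  57  59  59  59  61  61  61  60  58  58  59  58  57  56  58  61  63
```

Checking against the images, the plunger knob is at side (336.8,209) and top (409.3,255.5), and the lever grip at side (348.5,187) and top (470.5,262). These confirm y≈-302 and shift the mouth x to about 457.5. Realigning with the refined grasp model (38.8°, 9 mm offset).

```bash
sed -i 's/^mouth=.*/mouth=np.array([457.5,-302.,138.]); L=37.8/' h.py; python3 st2.py 25
```

```text
pos [ 379.33 -295.78  286.81] t 20.9
tip in holder xyz 1.6134491325383795 2.854167730778573 33.817005645689925 tilt 5.139449378265696
F holder -0.35617909080874577 0.49013052937392154 -0.8246446137166602 grip 26.509700621198537 79.20725540549029 q [-0.12  0.36  0.82  1.77 -0.12  1.33  2.25]
target [ 371.84 -298.31  272.26] [ 3.14 -0.15  3.1 ] (array([ 3.6, -2.9, 15.9]), array([ 0.1, -5.1, -0.2]))
unit +b (out of bore) in tool axes [ 0.69 -0.   -0.72]
```

Emit:
{"fn": "play_rows", "kwargs": {"series": [15,1,-1,5,0,-2,0,15,2,-2,10,0,-4,0,15,3.5,-3,16,0,-5,0,15,3.5,-3,16,0,-5,0,15,3.5,-3,16,0,-5,0,15,3.5,-3,16,0,-5,0]}}

```text
time_s: 21.4
eef_pos: [369.8, -300.0, 273.6]
ee_rot: [3.14, -0.152, 3.088]
contact_force: [-0.8, 0.7, -1.0]
opening: 26.2
grasp_force: 79.2
```

```bash
python3 st2.py 10; python3 asc.py m "dict(side=(325,385,165,205))"; python3 fit.py m 170 186
```

```text
pos [ 369.77 -299.95  273.59] t 21.4
tip in holder xyz -0.8381150941866835 -2.290144211120275 27.16641022460811 tilt 0.23185290107255596
F holder -1.2237025097925378 0.6643142114680015 -0.4161428582800483 grip 26.247963465497737 79.19397200632375 q [-0.11  0.3   0.82  1.85 -0.14  1.21  2.27]
target [ 379.34 -298.64  259.27] [ 3.14 -0.15  3.1 ] (array([-11.5,   1.8,  12.7]), array([ 0.2,  0.1, -0.6]))
unit +b (out of bore) in tool axes [ 0.63 -0.   -0.78]
tip [351.7 183.3] [432.3 270.6]
mid [359.6 171.9] [435.9 279. ]
collar [370.8 155.8] [441.1 291.5]
mouth [344.  194.3] [429.  262.7]
side cols 325
165                                     -+**++=--               
166                                     -+*++==-                
167                                     =++++=-                 
168                                    =++++=-                  
169                                  -=++++=-                   
170                                 -+***+=-                    
171                                 =****+=-                    
172                                -+**
[... 1867 characters left out ...]
                                           
202                                                             
203                                                             
204                                                             
slope -0.668374543691831 u@175 357.43260363402146 rms 0.11582986882658512
34 slope -0.581 u@175 364.67 tip [355.95 190.  ]
36 slope -0.63 u@175 363.48 tip [354.54 189.19]
38 slope -0.681 u@175 362.23 tip [353.15 188.33]
40 slope -0.734 u@175 360.92 tip [351.79 187.43]
42 slope -0.791 u@175 359.55 tip [350.47 186.49]
44 slope -0.85 u@175 358.1 tip [349.17 185.5 ]
46 slope -0.913 u@175 356.56 tip [347.91 184.47]
48 slope -0.98 u@175 354.92 tip [346.69 183.4 ]
```

The rod's slope in the side view is -0.67 against -0.69 for the bore. Its line hits the mouth within about 0.5 px, with the tip about 24 mm out. Small corrections, then in slowly.

Emit:
{"fn": "play_rows", "kwargs": {"series": [15,-3,1,5,0,-0.4,-0.2,15,-6,2,10,0,-0.8,-0.4,15,-9.4,2,14.5,0,-0.8,-0.5,15,-9.4,2,14.5,0,-0.8,-0.5,15,-9.4,2,14.5,0,-0.8,-0.5]}}

```text
time_s: 21.87
eef_pos: [376.9, -298.1, 256.9]
ee_rot: [3.138, -0.14, 3.099]
contact_force: [-0.1, 0.3, -1.7]
opening: 26.1
grasp_force: 79.2
```

```bash
python3 st2.py 0 38; python3 asc.py n "dict(side=(325,385,175,205))"; python3 fit.py n 174 192 | head -1
```

```text
pos [ 376.88 -298.05  256.94] t 21.8667
tip in holder xyz -3.361972881275162 0.7985783070913948 9.195076917929228 tilt 0.1461151978240955
F holder -0.933566385237223 0.2611924288061533 -1.4390116248736087 grip 26.061306511932806 79.20958447793964 q [-0.1   0.32  0.81  1.87 -0.16  1.17  2.29]
target [ 384.29 -298.85  250.61] [ 3.14 -0.14  3.1 ] (array([-8.3, -0.5,  5.2]), array([ 0.2, -0. ,  0. ]))
unit +b (out of bore) in tool axes [ 0.62  0.   -0.79]
tip [351.7 183.3] [432.3 270.6]
mid [359.6 171.9] [435.9 279. ]
collar [370.8 155.8] [441.1 291.5]
mouth [344.  194.3] [429.  262.7]
side cols 325
175                               =+**++=-                      
176                              =+***+=-                       
177                              +****+=                        
178                             =****+=-                        
179                            =+***++=                         
180                           =+***++=-                         
181                          -+***++=-                          
182                          =****+==     
[... 826 characters left out ...]
                                         
196                                                             
197                                                             
198                                                             
199                                                             
200                                                             
201                                                             
202                                                             
203                                                             
204                                                             
slope -0.6645343584717366 u@175 358.02081602120217 rms 0.5034103578988003
```

Emit:
{"fn": "play_rows", "kwargs": {"series": [15,-2,0,2.6,0,0,0,15,-4,0,5.2,0,0,0,15,-6,0,7.8,0,0,0,15,-8,0,10.3,0,0,0,15,-9.3,0,11.8,0,0,0,15,-9.3,0,11.8,0,0,0]}}

```text
time_s: 22.42
eef_pos: [384.6, -298.4, 244.0]
ee_rot: [3.138, -0.14, 3.099]
contact_force: [0.2, 0.8, -2.3]
opening: 26.0
grasp_force: 79.2
```

```bash
python3 st2.py 0 38
```

```text
pos [ 384.56 -298.37  244.01] t 22.4167
tip in holder xyz -3.099193682622863 0.8061606559561921 -5.8434238524673825 tilt 0.14181054805700052
F holder -1.0251583417999501 0.8156139996275665 -2.0535175541591726 grip 25.968960694439893 79.21069418778643 q [-0.09  0.34  0.8   1.87 -0.18  1.14  2.3 ]
target [ 384.29 -298.85  250.61] [ 3.14 -0.14  3.1 ] (array([ 1.2, -0.5, -6.5]), array([ 0.2, -0. ,  0. ]))
unit +b (out of bore) in tool axes [ 0.62  0.   -0.79]
```

Emit:
{"fn": "play_rows", "kwargs": {"series": [15,-2,0,2.6,0,0,0,15,-4,0,5.2,0,0,0,15,-6,0,7.8,0,0,0,15,-6,0,7.8,0,0,0]}}

```text
time_s: 22.75
eef_pos: [389.3, -298.9, 235.4]
ee_rot: [3.139, -0.14, 3.098]
contact_force: [-0.9, -1.6, -2.6]
opening: 26.2
grasp_force: 79.0
```

```bash
python3 st2.py 0 38;  python3 asc.py p "dict(side=(325,385,175,205))"
```

```text
pos [ 389.27 -298.9   235.4 ] t 22.75
tip in holder xyz -3.299630690951134 0.3984598256526659 -15.659943016732012 tilt 0.1041470490352015
F holder -2.0024439068716924 -1.663376306846906 -1.9016002580001392 grip 26.176930076166155 78.9791109757789 q [-0.09  0.36  0.79  1.88 -0.19  1.13  2.31]
target [ 384.29 -298.85  250.61] [ 3.14 -0.14  3.1 ] (array([  7. ,  -0.1, -14.4]), array([ 0.2, -0. , -0. ]))
unit +b (out of bore) in tool axes [ 0.62  0.   -0.79]
tip [351.7 183.3] [432.3 270.6]
mid [359.6 171.9] [435.9 279. ]
collar [370.8 155.8] [441.1 291.5]
mouth [344.  194.3] [429.  262.7]
side cols 325
175                               -+**+++===--                  
176                              -+***++====--                  
177                              =+**++=-----                   
178                              +**++=-                        
179                             =+*++==-                        
180                             =++++=-                         
181                            =++++=-                          
182                          -=+**+=-  
[... 694 characters left out ...]
    +***++=                                   
194                  =***++=-                                   
195                  ++*+++                                     
196                  =++++                                      
197                    ==  --                                   
198                        --                                   
199                                                             
200                                                             
201                                                             
202                                                             
203                                                             
204
```

Emit:
{"fn": "play_rows", "kwargs": {"series": [15,-2,0,2.6,0,0,0,15,-4,0,5.2,0,0,0,15,-6,0,7.8,0,0,0,15,-6,0,7.8,0,0,0]}}

```text
time_s: 23.13
eef_pos: [394.3, -299.1, 226.8]
ee_rot: [3.139, -0.139, 3.098]
contact_force: [0.5, -2.9, -4.4]
opening: 26.4
grasp_force: 78.7
```

```bash
python3 st2.py 0 38;  python3 asc.py p "dict(side=(325,385,180,215))"
```

```text
pos [ 394.33 -299.11  226.84] t 23.1333
tip in holder xyz -3.1428099828377682 0.39063054577879336 -25.60035409141366 tilt 0.10197130405008267
F holder -1.6526760497853417 -2.881588965266699 -4.175299029771623 grip 26.37473296103283 78.73264027526602 q [-0.08  0.38  0.78  1.88 -0.21  1.11  2.31]
target [ 384.29 -298.85  250.61] [ 3.14 -0.14  3.1 ] (array([ 13.2,  -0.1, -22.1]), array([ 0.1,  0. , -0. ]))
unit +b (out of bore) in tool axes [ 0.62  0.   -0.79]
tip [351.7 183.3] [432.3 270.6]
mid [359.6 171.9] [435.9 279. ]
collar [370.8 155.8] [441.1 291.5]
mouth [344.  194.3] [429.  262.7]
side cols 325
180                            =+**++=----                      
181                           -+**++=-                          
182                           -+*++==-                          
183                           =++++=-                           
184                         -=+++==-                            
185                        -+***+=-                             
186                       -+***+=-                              
187                      :=****+=-  
[... 1033 characters left out ...]
                                   
204                                                             
205                                                             
206                                                             
207                                                             
208                                                             
209                                                             
210                                                             
211                                                             
212                                                             
213 =======-                                                    
214 ***##***+-
```

The rod now vanishes at row 197, so it is inside the bore. Pushing on past the plunger.

Emit:
{"fn": "play_rows", "kwargs": {"series": [15,-2,0,2.6,0,0,0,15,-4,0,5.2,0,0,0,15,-6,0,7.8,0,0,0,15,-6,0,7.8,0,0,0]}}

```text
time_s: 23.52
eef_pos: [399.0, -299.6, 218.5]
ee_rot: [3.139, -0.139, 3.098]
contact_force: [-2.2, -3.8, -0.2]
opening: 26.1
grasp_force: 78.9
```

```bash
python3 st2.py 0 38
```

```text
pos [ 398.99 -299.64  218.55] t 23.5167
tip in holder xyz -3.2379916897738745 -0.007412719758275621 -35.12593539580547 tilt 0.07582951395919153
F holder -1.8702319918189132 -3.8846934524622436 0.7925365528401105 grip 26.074279643431844 78.94507398130372 q [-0.07  0.4   0.78  1.88 -0.22  1.1   2.32]
target [ 384.29 -298.85  250.61] [ 3.14 -0.14  3.1 ] (array([ 19. ,   0.2, -29.7]), array([ 0.1,  0. , -0.1]))
unit +b (out of bore) in tool axes [ 0.62  0.   -0.79]
```

Emit:
{"fn": "play_rows", "kwargs": {"series": [15,-2,-0.5,2.6,0,0,0,15,-4,-0.8,5.2,0,0,0,15,-6,-0.8,7.8,0,0,0,15,-8,-0.8,10.4,0,0,0,15,-8,-0.8,10.4,0,0,0]}}

```text
time_s: 23.93
eef_pos: [406.0, -300.6, 206.9]
ee_rot: [3.14, -0.138, 3.098]
contact_force: [0.0, -5.7, -3.5]
opening: 26.2
grasp_force: 78.7
```

```bash
python3 st2.py 0 38
```

```text
pos [ 406.01 -300.55  206.91] t 23.9333
tip in holder xyz -2.828662211092592 -0.6031277069713897 -48.72253213078675 tilt 0.10250487480443186
F holder -1.517784476610041 -5.65160939469938 -3.131640635970383 grip 26.235951571296557 78.71834618446883 q [-0.06  0.42  0.76  1.88 -0.24  1.08  2.32]
target [ 384.29 -298.85  250.61] [ 3.14 -0.14  3.1 ] (array([ 27.6,   0.8, -40.3]), array([ 0.1,  0.1, -0. ]))
unit +b (out of bore) in tool axes [ 0.61  0.   -0.79]
```

Emit:
{"fn": "play_rows", "kwargs": {"series": [15,-2,-0.3,2.6,0,0,0,15,-4,-0.6,5.2,0,0,0,15,-6,-0.8,7.8,0,0,0,15,-8,-1,10.4,0,0,0,15,-8,-1,10.4,0,0,0]}}

```text
time_s: 24.35
eef_pos: [411.9, -301.2, 196.0]
ee_rot: [3.138, -0.139, 3.098]
contact_force: [0.6, -1.3, -0.1]
opening: 25.8
grasp_force: 79.1
```

```bash
python3 st2.py 0 38
```

```text
pos [ 411.93 -301.18  196.01] t 24.35
tip in holder xyz -3.209341469686919 -0.7690403271292872 -61.140306913577845 tilt 0.170963689330294
F holder 0.5231694859610558 -1.2566060859849577 -0.46322838637663233 grip 25.806747736945265 79.09582162058996 q [-0.05  0.45  0.75  1.87 -0.25  1.06  2.33]
target [ 384.29 -298.85  250.61] [ 3.14 -0.14  3.1 ] (array([ 35. ,   1.3, -50.2]), array([ 0.2,  0. , -0. ]))
unit +b (out of bore) in tool axes [ 0.62  0.   -0.79]
```

Emit:
{"fn": "play_rows", "kwargs": {"series": [15,-2,0,2.6,0,0,0,15,-4,-0.2,5.2,0,0,0,15,-6,-0.3,7.8,0,0,0,15,-8,-0.4,10.2,0,0,0,15,-10,-0.5,12.7,0,0,0,15,-12,-0.5,15.3,0,0,0,15,-12,-0.5,15.3,0,0,0]}}

```text
time_s: 24.93
eef_pos: [421.8, -301.8, 178.8]
ee_rot: [3.138, -0.139, 3.099]
contact_force: [0.4, -1.8, -0.3]
opening: 26.3
grasp_force: 79.2
```

```bash
python3 st2.py 0 38; python3 asc.py q "dict(side=(325,385,160,215))"|tail -56
```

```text
pos [ 421.82 -301.78  178.84] t 24.9333
tip in holder xyz -3.2386768833551827 -0.9028212810196845 -80.9619308285481 tilt 0.18606002669708263
F holder 0.2595801320622205 -1.7834171946690407 -0.46289233383935896 grip 26.303189263283873 79.19236777608603 q [-0.04  0.48  0.74  1.87 -0.28  1.04  2.34]
target [ 384.29 -298.85  250.61] [ 3.14 -0.14  3.1 ] (array([ 47.2,   1.6, -65.9]), array([0.2, 0. , 0. ]))
unit +b (out of bore) in tool axes [ 0.62  0.   -0.79]
side cols 325
160                            ====:  .                         
161                           -===-      .                      
162                           -===-                             
163                           --=--     .                       
164                            ---                              
165                                 ....                        
166                          .      ...                         
167                          .      ...                         
168                          .      ..                          
169                          ...   .... 
[... 2200 characters left out ...]
                                  
204                                                             
205             +                                               
206                                                             
207                                                             
208                                                             
209                                                             
210        -                                                    
211       -==-:                                                 
212      -====-                                                 
213 =======++=-                                                 
214 *****++++=-
```

Emit:
{"fn": "play_rows", "kwargs": {"series": [15,-2,0,2.6,0,0,0,15,-4,0,5.1,0,0,0,15,-5.5,0,7,0,0,0,15,-6.5,0,8.3,0,0,0,15,-6.5,0,8.3,0,0,0]}}

```text
time_s: 25.4
eef_pos: [427.1, -301.7, 170.1]
ee_rot: [3.137, -0.139, 3.099]
contact_force: [-1.4, 1.0, 4.2]
opening: 26.1
grasp_force: 79.8
```

Emit:
{"fn": "play_rows", "kwargs": {"series": [15,-0.7,0,0.9,0,0,0,15,-1.3,0,1.6,0,0,0,15,-1.9,0,2.4,0,0,0]}}

```text
time_s: 25.65
eef_pos: [427.5, -301.8, 168.7]
ee_rot: [3.136, -0.141, 3.099]
contact_force: [-13.2, 9.5, 38.7]
opening: 26.2
grasp_force: 82.5
```

```bash
python3 st2.py 0 38
```

```text
pos [ 427.51 -301.83  168.73] t 25.65
tip in holder xyz -3.5527473342560825 -0.5538327016547793 -92.57255838575493 tilt 0.2591434561985988
F holder 7.5594147724079 8.905800787644338 40.268722772325994 grip 26.163611352983942 82.48778363631573 q [-0.03  0.5   0.73  1.87 -0.29  1.03  2.35]
target [ 384.29 -298.85  250.61] [ 3.14 -0.14  3.1 ] (array([ 54.4,   1.5, -75. ]), array([ 0.3, -0.1, -0. ]))
unit +b (out of bore) in tool axes [ 0.62  0.   -0.79]
```

The collar has hit the rim, with 40 N along the bore. Relaxing and releasing.

Emit:
{"fn": "play_rows", "kwargs": {"series": [15,0.8,-0.3,-1,0,0,0,15,0.9,-0.4,-1.2,0,0,0,30,0.9,-0.4,-1.2,0,0,0,45,0.9,-0.4,-1.2,0,0,0,60,0.9,-0.4,-1.2,0,0,0,60,0.9,-0.4,-1.2,0,0,0,60,0.9,-0.4,-1.2,0,0,0,60,0.9,-0.4,-1.2,0,0,0]}}

```text
time_s: 26.32
eef_pos: [427.7, -302.9, 168.6]
ee_rot: [3.139, -0.139, 3.098]
contact_force: [0.6, 0.2, -0.9]
opening: 60.1
grasp_force: 0.0
```

Emit:
{"fn": "play_rows", "kwargs": {"series": [60,0,0,-5,0,0,0,60,0,0,-15,0,0,0,60,0,0,-35,0,0,0,60,0,0,-60,0,0,0,60,0,0,-90,0,0,0,60,0,0,-120,0,0,0,60,0,0,-120,0,0,0]}}

```text
time_s: 26.9
eef_pos: [446.6, -306.0, 293.6]
ee_rot: [-3.141, -0.131, 3.098]
contact_force: [0.4, 0.3, 0.4]
opening: 60.3
grasp_force: 0.0
```

```bash
python3 st2.py 0 38; python3 asc.py r "dict(side=(320,390,155,215))"|tail -61
```

```text
pos [ 446.62 -305.96  293.57] t 26.9
tip in holder xyz 76.79887184767198 -4.550510077570873 5.977663918795372 tilt 0.48450781429889633
F holder 0.49713894445261686 0.27964053628812957 0.11942294337368112 grip 60.343517071636285 0.0 q [-0.09  0.39  0.79  1.68 -0.21  1.29  2.27]
target [ 384.29 -298.85  250.61] [ 3.14 -0.14  3.1 ] (array([56.4,  4.4, 50.8]), array([-0. ,  0.5, -0. ]))
unit +b (out of bore) in tool axes [ 0.61 -0.   -0.79]
side cols 320
155                                                                       
156                                                                       
157                                                                       
158                                                                       
159                                                                       
160                                                                       
161                                                                       
162                                                                       
163                                          
[... 3100 characters left out ...]
    
205                                                                       
206                                                                       
207                                                                       
208                                                                       
209                                                                       
210             --                                                        
211            -==-:                                                      
212           -====-:                                                     
213  --=========++==-                                                     
214 -=+*******++++=-
```

The probe is seated: its head runs from the collar at (344,194) to the top at (357,176), at the bore's slope and the right length. Now the clamp lever.

```bash
cat > lev.py <<'E'
from cell import ctrl
from h import *
np.set_printoptions(precision=1,suppress=True)
o=ctrl.observe();R=Ro.from_euler("xyz",o["ee_rot"]);tipf=R.apply([0,0,22.])
h=mouth-16*b-17*ys; r=76
def P(f,c=0): return h+r*(-ys*np.cos(f)-b*np.sin(f))+(b*np.cos(f)-ys*np.sin(f))*(7.5+c)
print("pos",o["eef_pos"],o["contact_force"],o["time_s"],"R yaw",o["ee_rot"])
for f,c in((0,60),(0,25),(0,5),(0,0),(.1,0),(.2,0),(.3,0),(.4,0),(.5,0),(.6,0),(.7,0),(.75,0),(.8,0)):
    print(f,c,"tip at",P(f,c),"delta",R.inv().apply(P(f,c)-tipf-o["eef_pos"]))
E
python3 lev.py; python3 - <<'E'
from h import *
from cell import ctrl
a=ctrl.capture("top")["pixels"][:,:,::-1].astype(int); old=cv2.imread("pics/top0.png").astype(int); D=np.abs(a-old).max(2); g=a.mean(2)
print("grip",proj("top",mouth-16*b-89*ys))
for r in range(248,285,2): print(r,"".join(" .:-=+*#%@"[min(9,int(g[r,u]/26))] for u in range(405,490)))
E
```

```text
pos [ 445.8 -305.2  291.1] [-0.4  0.  -1.2] 26.95 R yaw [ 3.1 -0.1  3.1]
0 60 tip at [ 427.8 -393.8  182.6] delta [ -0.3 -89.3  87.4]
0 25 tip at [ 445.3 -394.6  152.3] delta [-21.7 -89.3 115.1]
0 5 tip at [ 455.3 -395.   135. ] delta [-33.9 -89.3 131. ]
0 0 tip at [ 457.7 -395.1  130.6] delta [-37.  -89.3 134.9]
0.1 0 tip at [ 461.5 -395.6  124. ] delta [-41.6 -89.7 141. ]
0.2 0 tip at [ 465.4 -395.4  117.4] delta [-46.3 -89.3 147. ]
0.3 0 tip at [ 469.2 -394.4  110.9] delta [-50.9 -88.2 153. ]
0.4 0 tip at [ 473.  -392.7  104.5] delta [-55.4 -86.3 158.8]
0.5 0 tip at [ 476.7 -390.2   98.3] delta [-59.8 -83.6 164.5]
0.6 0 tip at [ 480.2 -387.    92.3] delta [-64.  -80.3 169.9]
0.7 0 tip at [ 483.6 -383.2   86.7] delta [-67.9 -76.3 175.1]
0.75 0 tip at [ 485.3 -381.    84. ] delta [-69.8 -74.1 177.5]
0.8 0 tip at [ 486.9 -378.7   81.5] delta [-71.6 -71.7 179.9]
grip [470.43749086 262.14079293]
248 :--------------------------------=======================-=---=---=-------------------
250 ------------------------------=-==--==========================--==-------------------
252 ---------
[... 816 characters left out ...]
-=-=========-=============--==---=--------------------------------:-::
272 -------------=---=-======-==============-=-------------------------------------:-::::
274 ------------==-==========-=====-======----------------------------------------:-:::::
276 ------------=-==-==================-=----------------------------------------::::::::
278 ----=--=--==-========-==--=--========-------------------------------------:::::::::::
280 ---------=====--=======----------==-=-------------------------------------::::::::::.
282 :::-----=-========--==-=------------=--------------------------------:--:::::::::::..
284 ::::::----==-==========---------------------------------------------:::::::::::::....
```

Emit:
{"fn": "play_rows", "kwargs": {"series": [0,0,-25,0,0,0,0,0,0,-55,5,0,0,0,0,-5,-85,30,0,0,0,0,-10,-89,60,0,0,0,0,-16,-89,90,0,0,0,0,-22,-89,115,0,0,0,0,-28,-89,122,0,0,0,0,-28,-89,122,0,0,0]}}

```text
time_s: 27.67
eef_pos: [451.0, -391.6, 160.2]
ee_rot: [3.136, -0.143, 3.099]
contact_force: [-0.1, -0.4, 1.6]
opening: -0.1
grasp_force: 0.0
```

```bash
python3 lev.py
```

```text
pos [ 451.  -391.6  160.2] [-0.1 -0.4  1.6] 27.6667 R yaw [ 3.1 -0.1  3.1]
0 60 tip at [ 427.8 -393.8  182.6] delta [ 26.1  -3.1 -40.9]
0 25 tip at [ 445.3 -394.6  152.3] delta [  4.5  -3.3 -13.4]
0 5 tip at [ 455.3 -395.   135. ] delta [-7.9 -3.4  2.3]
0 0 tip at [ 457.7 -395.1  130.6] delta [-11.   -3.4   6.2]
0.1 0 tip at [ 461.5 -395.6  124. ] delta [-15.7  -3.8  12.2]
0.2 0 tip at [ 465.4 -395.4  117.4] delta [-20.4  -3.5  18.2]
0.3 0 tip at [ 469.2 -394.4  110.9] delta [-25.1  -2.3  24.2]
0.4 0 tip at [ 473.  -392.7  104.5] delta [-29.7  -0.5  30. ]
0.5 0 tip at [ 476.7 -390.2   98.3] delta [-34.1   2.1  35.6]
0.6 0 tip at [ 480.2 -387.    92.3] delta [-38.3   5.4  41.1]
0.7 0 tip at [ 483.6 -383.2   86.7] delta [-42.4   9.4  46.2]
0.75 0 tip at [ 485.3 -381.    84. ] delta [-44.3  11.6  48.6]
0.8 0 tip at [ 486.9 -378.7   81.5] delta [-46.1  14.   51. ]
```

Emit:
{"fn": "play_rows", "kwargs": {"series": [0,-8,-3,2,0,0,0,0,-11,-3.4,6,0,0,0,0,-16,-3.8,12,0,0,0,0,-20,-3.5,18,0,0,0,0,-25,-2.3,24,0,0,0,0,-30,-0.5,30,0,0,0]}}

```text
time_s: 28.17
eef_pos: [477.6, -394.8, 128.6]
ee_rot: [3.139, -0.138, 3.098]
contact_force: [1.2, 0.2, 2.5]
opening: -0.0
grasp_force: 1.3
```

Emit:
{"fn": "play_rows", "kwargs": {"series": [0,-4.5,2.6,5.6,0,0,0,0,-8.5,6,11,0,0,0,0,-12.5,10,16.2,0,0,0,0,-14.5,12,18.6,0,0,0]}}

```text
time_s: 28.5
eef_pos: [486.6, -386.1, 111.1]
ee_rot: [-3.14, -0.142, 3.096]
contact_force: [-16.4, -1.3, 51.1]
opening: -0.0
grasp_force: 21.3
```

```bash
python3 lev.py|head -1;python3 lev.py|tail -2
```

```text
pos [ 486.6 -386.1  111.1] [-16.4  -1.3  51.1] 28.5 R yaw [-3.1 -0.1  3.1]
0.75 0 tip at [ 485.3 -381.    84. ] delta [-2.3  5.1  5. ]
0.8 0 tip at [ 486.9 -378.7   81.5] delta [-4.1  7.5  7.4]
```

The hard stop gives 51 N where the lever itself takes 1 to 3 N, so the lever is closed. Holding 0.2 s at lower load, then retreating.

Emit:
{"fn": "play_rows", "kwargs": {"series": [0,0.5,0,-2,0,0,0,0,0.5,0,-2,0,0,0,0,0.5,0,-2,0,0,0,0,1,-2,-8,0,0,0,0,3,-8,-25,0,0,0,0,10,-10,-60,0,0,0,0,20,-10,-100,0,0,0,0,40,-10,-140,0,0,0,0,70,10,-160,0,0,0,0,100,40,-160,0,0,0,0,130,80,-160,0,0,0,0,130,120,-160,0,0,0]}}

```text
time_s: 29.5
eef_pos: [383.6, -266.7, 285.0]
ee_rot: [3.138, -0.14, 3.093]
contact_force: [0.7, 0.8, -0.3]
opening: 0.2
grasp_force: 0.0
```

Emit:
{"fn": "play_rows", "kwargs": {"series": [0,0,40,0,0,0,0,0,0,80,0,0,0,0,0,0,120,0,0,0,0,0,0,160,0,0,0,0,0,0,200,0,0,0,0,0,0,240,0,0,0,0,0,0,270,0,0,0,0,0,0,270,0,0,0,0,0,0,270,0,0,0,0]}}

```text
time_s: 30.25
eef_pos: [399.5, 5.5, 285.2]
ee_rot: [3.139, -0.141, 3.103]
contact_force: [0.7, 0.4, -0.5]
opening: -0.2
grasp_force: 0.0
```

```bash
python3 lev.py|head -1; python3 - <<'E'
from h import *
from cell import ctrl
np.set_printoptions(precision=1,suppress=True)
hh=mouth-16*b-17*ys
print("collar",proj("top",mouth),"headtop",proj("top",mouth+62*b),proj("side",mouth+62*b),"grip closed",proj("top",hh+72*(-ys*np.cos(.75)-b*np.sin(.75))),"open",proj("top",hh-72*ys),"side closed",proj("side",hh+72*(-ys*np.cos(.75)-b*np.sin(.75))))
for n,(u0,u1,v0,v1) in dict(top=(385,490,225,300),side=(310,380,165,225)).items():
    a=ctrl.capture(n)["pixels"][:,:,::-1]; cv2.imwrite(f"pics/z_{n}.png",a); g=a.mean(2); print(n,u0)
    for r in range(v0,v1,1): print(r,"".join("  .:-=+*#%@"[min(10,int(g[r,u]/24))] for u in range(u0,u1)))
t0=cv2.imread("pics/top0.png");t=cv2.imread("pics/z_top.png")
for (u,v) in((196,227),(300,277)):
    w=t[v-25:v+26,u-25:u+26]; print(u,v,cv2.minMaxLoc(cv2.matchTemplate(w,t0[v-9:v+10,u-9:u+10],cv2.TM_CCOEFF_NORMED))[1::2])
E
```

```text
pos [399.5   5.5 285.2] [ 0.7  0.4 -0.5] 30.25 R yaw [ 3.1 -0.1  3.1]
collar [429.  262.7] headtop [434.3 275.1] [356.  177.1] grip closed [456.3 252.7] open [470.4 262.1] side closed [335.9 202.6]
top 385
225 %%%%%%%@@@@%#%%@@@@@@@@%%@%%#++++++==+#%@@@@@@@@%%%%%%*=:............. . .............................  .
226 *****###%%%###%%%%%%%@@@@@@%*+++++++=+#%@@@@@@@@%%%%%#*=:.............. ... . ........ ...... .....  ....
227 =======+++++++*****###%%%%%#++++++++=+%%@@@@@@@@%%%%%%#=:. ..... ........ . ................ ............
228 -------:::::--======+++****+=========+%@@@@@@@@@%%%@@%#=:..........  ........ ..... .....................
229 -----::.....::--------------:::::---=+%%@@@@@@@@%%%%%%#=:. ......... .. ... . ...........................
230 -----:.     .:-------------::..:.:::-+%@@@@@@@@%#*++**+-:................  ..  .  .......................
231 -----:.     .::------------::...::::-*%@@@@@@@@%*=---==-......... .....  ..... ......... ................
232 --===:.     .::------------:::::----=*%@@@@@@@@%*=-::--:.............  .......  . ......   ..............
233 --=++-.   
[... 11241 characters left out ...]
.......................
217 ......:-=++++++++++===+**+=:..........................................
218 .......-=++++++++++==++**+=--:::::...................................:
219 .......-=+++++***+++++***+==-------:::.::............................:
220 .......:=+********++****++=========-------:..........................:
221 .......:=+++*****+++***++==-----=========-:..........................:
222 -::::.:-==++++++++++++++===-------======-::..........................:
223 +===-:-==+++++++++++++++====------======-:...........................:
224 *+==-:-==+++++++++++++++=======--======-:............................:
196 227 (0.874779224395752, (16, 18))
300 277 (0.3080991804599762, (11, 11))
```

```bash
python3 - <<'E'
from h import *
np.set_printoptions(precision=2,suppress=True)
hh=mouth-16*b-17*ys
q=lambda f,r,o=5: proj("top",hh+r*(-ys*np.cos(f)-b*np.sin(f))+o*(b*np.cos(f)-ys*np.sin(f)))
for f in(0,.5,.6,.7,.75,.8): print(f,"r25",q(f,25),"r55",q(f,55),"r95",q(f,95,7),"slope",(q(f,55)-q(f,25))[1]/(q(f,55)-q(f,25))[0])
for n in("top0","z_top"):
    g=cv2.cvtColor(cv2.imread(f"pics/{n}.png"),6).astype(int); print(n)
    for r in range(248,270): print(r,"".join(f"{v:4d}" for v in g[r,438:486:1]))
E
```

```text
0 r25 [448.38 261.77] r55 [462.82 262.61] r95 [482.29 264.11] slope 0.058356046437871206
0.5 r25 [446.89 259.39] r55 [457.99 257.48] r95 [473.06 255.33] slope -0.1721587397125524
0.6 r25 [446.26 258.93] r55 [456.35 256.52] r95 [470.12 253.72] slope -0.23840212913251838
0.7 r25 [445.52 258.47] r55 [454.53 255.6 ] r95 [466.89 252.19] slope -0.3191543763245234
0.75 r25 [445.11 258.25] r55 [453.55 255.15] r95 [465.18 251.46] slope -0.36718342433304385
0.8 r25 [444.69 258.04] r55 [452.53 254.73] r95 [463.41 250.75] slope -0.4220827796493278
top0
248  102 102  77  57  46  48  49  51  49  48  49  50  49  48  45  48  46  44  48  49  47  51  50  49  53  61  77 100 113 117 115 115 116 117 119 115 110 106  94  83  65  54  52  50  53  47  47  51
249  105  99  79  55  43  47  49  45  47  47  48  50  49  48  50  45  50  47  48  47  45  50  50  55  59  76  97 112 119 121 115 117 116 120 121 121 120 120 114 105  86  67  56  47  52  48  51  53
250  102 100  78  58  47  46  47  50  47  46  49  44  41  47  46  46  46  49  46  49  54  59  69  77  85 100 115 119 120 122 121 119 120 120 118 121 122 125 12
[... 7420 characters left out ...]
9 124 121 121 129 121 115 112 111 110 114 117 124 131 130 137 145 144 136 120  99  70  53  52  51  48  48  46
267  129 122  94  66  52  48  47  49  52  51  49  50  51  51  48  51  54  65  90 120 130 127 121 121 124 124 121 121 119 121 122 127 131 126 130 138 142 141 128 110  81  63  48  50  48  46  47  47
268   91  80  62  54  51  49  49  52  49  50  51  49  50  51  50  51  54  62  83 114 131 131 128 124 123 125 125 124 125 127 129 130 129 126 127 136 142 135 118  96  67  53  48  49  49  50  48  47
269   88  66  54  49  49  50  47  49  53  48  55  51  50  53  53  53  52  59  79 105 124 134 132 129 127 126 125 124 125 126 127 127 124 124 128 134 134 123 103  78  58  52  50  48  47  48  50  45
```

The top view shows the head top at (433,275.5), against (434,275) expected for home. The lever grip end is at (466,252), against (465,251) expected for closed, and the other probe is within 4 mm of its place. Handing in.

```bash
python3 -c "
from cell import ctrl
print(ctrl.hand_in())"
```

```text
the job is handed in; nothing more can be done
None
```

I handed the job in at about 30 s on the robot's clock: powder cup in the nest, slide at its stop, tall probe down the holder to a 40 N collar stop, and lever pressed to a 51 N stop. The hand-in returned no verdict. My pixel estimates put the lever at 0.66 to 0.73 rad (0.68 needed), the plunger in its groove was inferred rather than measured, and the tall probe's rod knocked the other probe about 4 mm, against a limit of 15 mm.

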